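# Test the hatch switch of a drinks dispenser, then shut and lock its hatch

## Robot

A 7-joint arm with a two-finger parallel gripper is mounted at the origin on the work surface. World frame = base frame: x ahead of the robot, y to its left, z up, the work surface at z = 0. Lengths are in m, angles in rad, forces in N, time in s.
With the tool pointing down it reaches from about 0.425 to 0.825 m from the base axis. Payload 3.6 kg.
Tool frame: the origin (TCP) lies midway between the tips of the shut fingers; the grasp point (between the pads) lies 19 mm behind it (bot.grasp_offset is the distance from the TCP to the grasp point, in m); x points along the fingers, y is the direction in which the jaws open and shut, and the axes are right-handed (so a half turn about x gives the same grasp; the last joint's range is limited). The gripper opens to 85 mm and grips with 20 to 120 N. Pads are 22 mm wide; open, the fingers measure 114 mm over their backs; the gripper's body (76 mm by 85 mm) begins 54 mm behind the grasp point. The pads swing forward as they close: fully open they stand 13 mm farther back than shut.
Start: joints at [-1.365, 0.615, -0.013, 1.423, 0.008, 1.103, -0.04], TCP at [0.149, 0.633, 0.231] pointing down, gripper open.
Joint ranges: [-3.12, 3.12], [-0.3, 2.06], [-1.34, 1.32], [0.26, 2.42], [-1.36, 4.5], [0.01, 1.98], [-2.84, 2.84]. Speed limits (rad/s): [2.79, 2.79, 3.14, 3.14, 3.14, 3.14, 3.14].

## Interface

Orientations are given as a unit quaternion [w, x, y, z].
In Python, from cell import readout, capture, order, bot gives the robot as it stands.
- The arm moves only by the tool arm_command, never from a script. Its argument "rows" is a list of rows, each an object of numbers: "dx", "dy", "dz": the shift along the tool's x, y, z scaled (see below); "rx", "ry", "rz": the turn, a rotation vector about the tool's x, y, z scaled (see below); "gripper": the closure, from 0 (fully open) to 1 (shut). A call has 1 to 20 rows; each row is the pose to reach, as a shift and turn from the pose commanded when the call began, along the tool's axes at that moment, turning the shorter way round; what a row does not reach only later rows make up. The controller multiplies each number of a shift by 120 mm and each number of a turn by pi rad. A row lasts 1/12 s, in which the tool goes at most 41.7 mm and 7.16 degrees, less where a joint would pass 70% of its speed; a pose out of reach is approached as far as the arm can. A call with a number of a shift or a turn outside -1 to 1 is refused whole. A call with a gripper value outside its range is refused whole. The fingers move at their own pace and stop on an object; "grip_force" is the grip in N (left out, the last holds). Time passes only in rows, so rows that repeat a pose let the fingers close. It gives the time, the measured TCP pose, the force and the opening at its end, in the units of the state.
- readout.get_state(): the state, without advancing time (a new reading comes with each control period).
- capture(name): name is "scene" or "top" or "wrist"; returns a dict with "pixels" (420x560x3 uint8, blue, green, red), "z_map" (420x560 float32, m along the optical axis (not along the pixel's ray), 0 where there is no reading), "fx", "fy", "cx", "cy" (pixels), "position" and "attitude" of the camera in the world. Camera axes: x right, y down, z forward; pixel columns grow to the right and rows downward; lengths in m; the calibration is good to about 2 mm. The wrist camera is an equidistant fisheye: a pixel r from the principal point sees the ray r / f radians off the axis. A picture is of the moment at which its call begins.
- order.job_done(): hands the job in, once; it reports no verdict.
The state is a dict: "time_s": time; "joint_positions": joint angles; "qd": joint speeds; "tau": joint torques, N m; "eef_pos": TCP position; "ee_rot": TCP orientation; "contact_force": force on the tool from outside, world axes, zero at the start; "ft_torque": the same for the moment, N m; "opening": opening from 0.0 (shut) to 1.0 (fully open).
Only numpy, scipy, OpenCV 4.12 (cv2) and the standard library are available. Lean on these libraries where they do the work, as an engineer would, in place of code of your own. Each camera call takes 0.05 s, during which the arm holds its last target.

## Task

Finish the service of the black drinks dispenser: press the orange roller of the hatch switch in the open well until the switch just clicks, hold it there for a moment without pushing the lever on into the red overtravel zone, and let it spring back. Then slide the white cover fully shut over the well, and only after that press the padlock's shackle down until it clicks and stays down. Leave the cup, sugar jar, spoon, mug and milk jug where they stand.

Things in the scene. Friction and masses are not known exactly. Their poses are not given: they have to be found in the camera images.
- console: Black drinks dispenser fixed to the counter, 315 mm wide (its x), 270 deep (y), touch screen on its head, bean hopper on top (423 high). Origin: on the counter below the middle of the well. Axes: z up, y to its back, x to the right as one faces its front (-y). Points below given as (x, y, z) mm are in this frame.
- well (a point): Middle (0, 0, 150) of the inclined front face, in the mouth of the well that holds the switch. The face rises to the back at 40 degrees to the level: outward normal (0, -0.643, 0.766), uphill (0, 0.766, 0.643) in the console's frame. The face is 150 mm long uphill; the well is 85 wide in x, 126 uphill, about 70 deep.
- head_edge (a point): Middle of the lower front edge of the dispenser's head, (-15, -16, 265). The head hangs over the well: x -70 to +40, y -16 to +160, z 265 to 345. So the roller cannot be pressed with a tool pointing straight down; a tool inclined 40 degrees from vertical, square to the face, has room.
- roller (a point): Centre of the orange roller (24 mm diameter, 18 wide in x) on the free end of the switch lever; at rest about (0, -5, 122), its upper side 6 mm inside the face. Pressing moves it into the face: along (0, 0.37, -0.93) at rest, (0, 0.59, -0.81) at the overtravel limit, in the console's frame.
- lever_hinge (a point): Middle of the switch lever's hinge, (0, 60, 148), 70 mm from the roller's centre and uphill of it; the hinge axis is the console's x. At rest the lever stands 0.32 rad out from the direction of the face. Green marks on the well's side walls show the lever's directions when clicked, red marks overtravel.
- lever (a joint): Angle of the switch lever, rad: 0 at rest, growing as the roller is pressed (0.01 rad = 0.7 mm of roller travel). Clicks at 0.15 (10.5 mm); beyond 0.25 (17.5 mm) is overtravel, not allowed; stop at 0.42. Spring: about 1 N at the start, 5 N at the click, 8 N at the overtravel limit, rising evenly. Springs back when let go.
- cover_fin (a point): Middle of the outer edge of the red fin on the white cover: (-105 + cover travel, -54, 152). Fin: 12 mm thick in x, 50 long uphill, 31 high out of the cover. The cover, 95 mm wide, 5 thick, lies on the face, parked on the well's -x side at first; push or pull the fin along the console's +x to shut it.
- cover (a joint): Travel of the cover along the console's +x, m: 0 fully open, 0.105 fully shut (a stop), 0 to 0.012 at the start. About 3 N moves it; it stays where it is left. When shut, the steel fork on its lower right edge lies around the padlock's hole.
- shackle_top (a point): Top of the padlock's steel shackle (10 mm round bar, bow 40 wide in x, flat top 16 long): (110, -78, 156) when up, z 136 when locked. The brass padlock (60 x 28 x 60) stands at the dispenser's right front. Nothing is above it; the head's nearest corner is 70 mm to its left and 62 to its back.
- shackle (a joint): How far the shackle is pressed straight down, m: 0 up, 0.020 fully home (a stop). It pushes back with up to about 9 N and springs up if let go before 0.015; past that a hidden pawl clicks over, pulls it home and keeps it down.
- cup: White cup, 64 mm across, 58 mm high, in front of the dispenser on the left; origin centre of its underside. Leave it alone.
- sugar_jar: Amber jar with a black cap, 60 mm across, 85 mm high, in front of the dispenser; origin centre of its underside. Leave it alone.
- spoon: Spoon with a steel bowl and a wooden handle, 150 mm long, lying in front of the padlock, about at right angles to the dispenser's front. Leave it alone.
- mug: White mug, 82 mm across, 92 mm high, further in front; origin centre of its underside. Leave it alone.
- milk_jug: Steel milk jug with a handle, 84 mm across, 100 mm high, further in front; origin centre of its underside. Leave it alone.

How it is judged:
On the way, in this order (a step that is already met when the one before it is completed fails the run):
1. the switch is pressed past its click (lever above 0.15 rad) for 0.3 s (value of joint lever above 0.15 rad), for 0.3 s.
2. the lever is let go and the cover is slid fully shut (beyond 100 of 105 mm) (value of joint cover above 0.1 m and value of joint lever below 0.03 rad), for 0.2 s.
3. the shackle is pressed home (beyond 18 of 20 mm) (value of joint shackle above 0.018 m), for 0.2 s.
At the end, for the whole second after the job is handed in: The switch lever is back at rest (below 0.03 rad), the cover is shut (beyond 100 mm of its 105 mm), the shackle stays down (beyond 18 mm of its 20 mm), and the cup, sugar jar, spoon, mug and milk jug are each within 40 mm of where they stood (all of step 2 and value of joint shackle above 0.018 m and distance of each of cup, sugar_jar, spoon, mug, milk_jug from where it was at the start of the episode below 0.04 m); the robot touches nothing.
It fails at once if the switch lever is pushed into overtravel (beyond 0.25 rad) (value of joint lever above 0.25 rad).
It fails at once if the shackle is pressed down (beyond 10 mm) before the cover is shut (value of joint shackle above 0.01 m and value of joint cover below 0.095 m).
It fails at once if the cup, sugar jar, spoon, mug or milk jug is pushed or knocked away (over 40 mm) (distance of any of cup, sugar_jar, spoon, mug, milk_jug from where it was at the start of the episode above 0.04 m).
It also fails if it takes over 50 s, if anything falls off the work surface, if the arm or the gripper's body presses on something with over 40 N, if the wrist force passes 120 N, or if a joint passes its speed limit or range.

## Working session

There is one attempt and no reset: what is moved stays moved. The work goes in short steps, Python scripts to look and compute and a tool call to move; the robot and the scene stay as the last step left them, time stands still between calls to the robot, and variables do not carry over. Pictures are saved under pics/ and viewed, and the job is handed in when it is done.

Besides the shell and the picture viewer there is one more tool, called after "Call:" by a JSON object that holds its "name" and its "arguments". arm_command: Moves the arm, as the interface text tells. Its arguments: {"type":"object","properties":{"rows":{"type":"array","items":{"type":"object","properties":{"dx":{"type":"number"},"dy":{"type":"number"},"dz":{"type":"number"},"rx":{"type":"number"},"ry":{"type":"number"},"rz":{"type":"number"},"gripper":{"type":"number"}}}},"grip_force":{"type":"number"}},"required":["rows"]}

```bash
ls; mkdir -p pics
cat > h.py <<'E'
import numpy as np, cv2
from scipy.spatial.transform import Rotation as R
from cell import readout, capture, order, bot
E
python3 - <<'E'
from h import *
s=readout.get_state(); print(s)
print(dir(bot), bot.grasp_offset)
for n in ["scene","top","wrist"]:
    c=capture(n); cv2.imwrite(f"pics/{n}0.png",c["pixels"]); np.savez(f"{n}0.npz",**c)
    print(n,{k:c[k] for k in c if k not in("pixels","z_map")})
E
```

```text
pics
{'time_s': 0.0, 'joint_positions': array([-1.3655001 ,  0.61590848, -0.01262308,  1.42494854,  0.00810766,
        1.1033718 , -0.04037619]), 'qd': array([ 9.46456269e-04,  3.79430903e-06, -2.30315519e-03,  9.48695261e-04,
       -3.26849870e-05, -4.30723528e-04, -1.27348694e-03]), 'tau': array([-5.64984039e-04, -4.69225788e+01,  2.58853901e-01, -1.71040928e+01,
        9.94557951e-03,  9.49072593e-03,  1.39406345e-05]), 'eef_pos': array([0.14913289, 0.63186016, 0.23012864]), 'ee_rot': array([ 0.70227513,  0.08082427,  0.70245791, -0.08264361]), 'contact_force': array([-0.35783357,  0.50541807,  0.00872319]), 'ft_torque': array([ 0.01679376, -0.00981803, -0.04226589]), 'opening': 1.001045865535349}
['IKError', '__class__', '__delattr__', '__dict__', '__dir__', '__doc__', '__eq__', '__format__', '__ge__', '__getattribute__', '__getstate__', '__gt__', '__hash__', '__init__', '__init_subclass__', '__le__', '__lt__', '__module__', '__ne__', '__new__', '__reduce__', '__reduce_ex__', '__repr__', '__setattr__', '__sizeof__', '__str__', '__subclasshook__', '__weakref__', 'grasp_offset'] 0.0187
scene {'fx': 419.8199826113008, 'fy': 419.8199826113008, 'cx': 281.18933232285616, 'cy': 209.34750457856256, 'position': array([ 1.17090287, -0.67102723,  0.86919241]), 'attitude': array([-0.38254448,  0.83590368,  0.35547361, -0.16900671])}
top {'fx': 389.850948204333, 'fy': 389.850948204333, 'cx': 283.20468621127344, 'cy': 211.4227880859759, 'position': array([ 0.47806777, -0.12799367,  1.02517248]), 'attitude': array([ 0.0322123 , -0.70527941,  0.70644183, -0.04983245])}
wrist {'fx': 325.19226210127806, 'fy': 325.19226210127806, 'cx': 279.8842295680247, 'cy': 213.24613870110832, 'position': array([0.072014  , 0.65040345, 0.37231696]), 'attitude': array([0.12243806, 0.77429614, 0.61342832, 0.0958128 ])}
```

View pics/scene0.png

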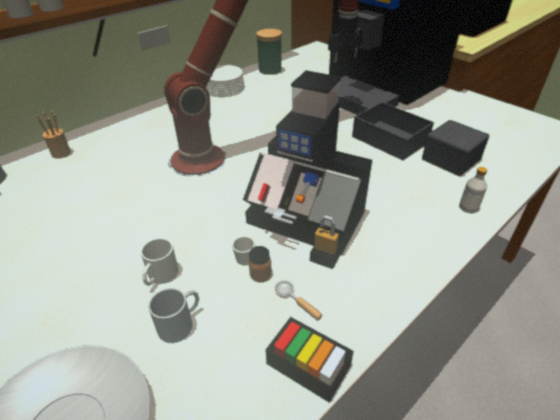

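View pics/top0.png

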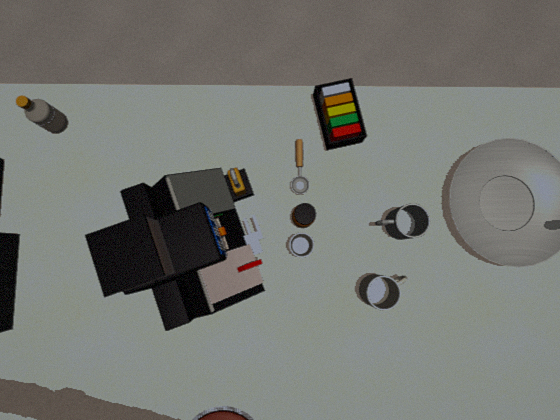

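View pics/wrist0.png

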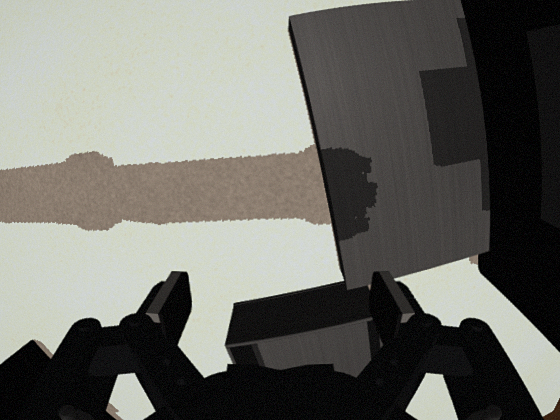

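```bash
cat >> h.py <<'E'
def load(n): return dict(np.load(n))
def cam_R(c):
    q=c["attitude"]; return R.from_quat([q[1],q[2],q[3],q[0]]).as_matrix()
def cloud(c):
    z=c["z_map"]; v,u=np.indices(z.shape)
    P=np.stack([(u-c["cx"])/c["fx"]*z,(v-c["cy"])/c["fy"]*z,z],-1)
    W=P@cam_R(c).T+c["position"]; W[z==0]=np.nan; return W
def proj(c,p):
    q=(np.atleast_2d(p)-c["position"])@cam_R(c)
    return np.c_[q[:,0]/q[:,2]*c["fx"]+c["cx"], q[:,1]/q[:,2]*c["fy"]+c["cy"]]
E
python3 - <<'E'
from h import *
for n,(a,b,x,y) in {"scene":(140,290,220,400),"top":(140,340,70,320)}.items():
    c=load(f"{n}0.npz"); im=c["pixels"][a:b,x:y]
    k=min(800//im.shape[1],600//im.shape[0]); im=cv2.convertScaleAbs(im,alpha=1.6,beta=10)
    cv2.imwrite(f"pics/{n}0z.png",cv2.resize(im,None,fx=k,fy=k,interpolation=cv2.INTER_NEAREST)); print(n,k)
    W=cloud(c)
    z=c["z_map"]; print("zero",(z==0).mean())
    hsv=cv2.cvtColor(c["pixels"],cv2.COLOR_BGR2HSV)
    for name,lo,hi in [("orange",(5,150,80),(20,255,255)),("red",(0,170,80),(4,255,255)),("red2",(172,150,80),(180,255,255)),("brass",(14,100,60),(28,255,255))]:
        m=cv2.inRange(hsv,lo,hi)
        nn,l,st,ce=cv2.connectedComponentsWithStats(m)
        for i in range(1,nn):
            if st[i,4]>8: 
                p=W[l==i]; print(name,st[i],ce[i].round(1),np.nanmedian(p,0).round(4),np.nanmax(p[:,2]).round(4))
E
```

```text
scene 4
zero 0.004026360544217687
orange [  0   0 132  28 998] [59.5 10.4] [-0.5622 -0.1077  0.433 ] 0.4363
orange [478 168   8   6  37] [481.5 170.2] [0.8406 0.4469 0.1494] 0.1526
orange [297 195   7   7  39] [299.7 197.8] [ 0.5405 -0.0097  0.1293] 0.1362
orange [316 229  21  11  70] [326.2 234.9] [ 0.6699 -0.0394  0.0957] 0.0992
orange [308 340  26  31 381] [320.1 355.1] [ 0.8821 -0.2948  0.067 ] 0.0714
red [260 185   6  14  28] [262.4 191. ] [ 0.4656 -0.0803  0.1524] 0.1627
red [276 323  23  26 239] [286.8 335.5] [ 0.8009 -0.3127  0.0674] 0.0713
brass [ 19   0 119  27 862] [71.9 11.1] [-0.5288 -0.1034  0.4326] 0.4623
brass [ 292    0   40   47 1091] [308.8  20.8] [-0.6703  1.301   0.0778] 0.2162
brass [377   0  13   3  25] [384.2   0.6] [0.1755 0.8234 0.4236] 0.4294
brass [507   0  49  20 292] [530.9   9.2] [0.3247 2.0357 0.1858] 0.2317
brass [133   6   7   3   9] [136.1   7. ] [-0.502   0.1325  0.4072] 0.4127
brass [  0   9  19  21 163] [ 6.8 20.4] [-0.5776 -0.3052  0.4328] 0.4382
brass [453   8 107  55 841] [499.2  40. ] [0.4147 1.4321 0.1684] 0.2063
brass [81 14 16  7 35] [87. 
[... 3147 characters left out ...]
 [ 0.0886 -0.0232  0.0091] 0.0113
orange [234 416   9   4  17] [238.2 417.7] [ 0.0843 -0.0408  0.0099] 0.0127
red [332 123  29  14 219] [346.2 129.9] [ 0.7987 -0.3127  0.0676] 0.0719
red [238 260  24  12 107] [249.2 265.2] [ 0.4605 -0.0744  0.155 ] 0.1672
brass [324  92  29  14 265] [338.5  99.1] [ 0.8807 -0.2964  0.067 ] 0.0727
brass [ 16  96  12  11 108] [ 21.5 100.7] [0.8366 0.4512 0.149 ] 0.153
brass [328 115   8   2   9] [331.7 115.6] [ 0.8376 -0.2786  0.0637] 0.0668
brass [296 139   7  28 166] [298.8 152.5] [ 0.7525 -0.1956  0.0176] 0.0231
brass [228 168  17  25 190] [236.2 181. ] [ 0.6604 -0.0398  0.0954] 0.1523
brass [218 227   6   9  27] [221.1 230.8] [ 0.5371 -0.0082  0.1328] 0.135
```

View pics/scene0z.png

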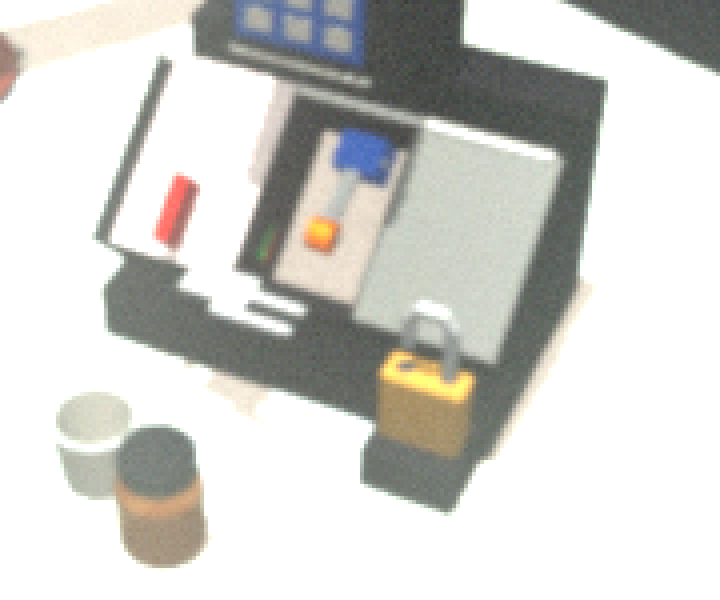

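View pics/top0z.png

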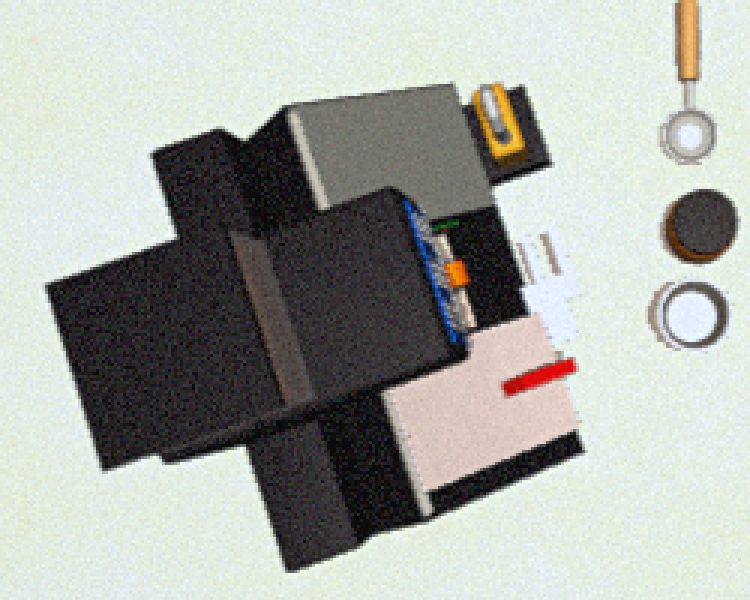

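Run:
```python
from h import *
for n,rect in {"scene":(178,222,318,350),"top":(172,207,178,222)}.items():
    c=load(f"{n}0.npz"); W=cloud(c); a,b,x,y=rect
    P=W[a:b,x:y].reshape(-1,3)
    hsv=cv2.cvtColor(c["pixels"],cv2.COLOR_BGR2HSV)[a:b,x:y].reshape(-1,3)
    P=P[np.isfinite(P).all(1)]
    for it in range(8):
        m=P.mean(0); u,s,vt=np.linalg.svd(P-m,full_matrices=False); nn=vt[2]*np.sign(vt[2][2])
        d=(P-m)@nn; keep=abs(d)<max(0.003,2*d.std()); P=P[keep]
    print(n,len(P),m.round(4),nn.round(4),"tilt",np.degrees(np.arccos(nn[2])),"yaw",np.degrees(np.arctan2(nn[0],-nn[1])),d.std())
# shackle top points, padlock etc
for n in ("top","scene"):
    c=load(f"{n}0.npz"); W=cloud(c)
    m=(abs(W[...,0]-0.665)<0.05)&(abs(W[...,1]+0.035)<0.04)&(W[...,2]>0.135)&(W[...,2]<0.175)
    v,u=np.nonzero(m); 
    for a,b in zip(v,u): print(n,b,a,W[a,b].round(4)) if n=="top" or 1 else 0
```

```text
scene 1143 [0.6244 0.0374 0.1488] [ 0.2194 -0.6054  0.7651] tilt 40.08772617956751 yaw 19.92250438413552 0.001589629122579898
top 1431 [0.6329 0.0385 0.1488] [ 0.2196 -0.6055  0.7649] tilt 40.09807574355226 yaw 19.9315906256815 0.0011912547080922477
top 231 168 [ 0.6817 -0.0303  0.1426]
top 232 168 [ 0.6811 -0.0328  0.1451]
top 233 168 [ 0.6821 -0.0347  0.1406]
top 230 169 [ 0.6781 -0.0286  0.148 ]
top 231 169 [ 0.6775 -0.0312  0.1508]
top 232 169 [ 0.6779 -0.0333  0.1486]
top 233 169 [ 0.678  -0.0355  0.1482]
top 230 170 [ 0.675  -0.0291  0.1515]
top 231 170 [ 0.6753 -0.0312  0.15  ]
top 232 170 [ 0.6743 -0.0339  0.1543]
top 233 170 [ 0.6752 -0.0358  0.1505]
top 234 170 [ 0.6757 -0.0378  0.1482]
top 230 171 [ 0.6734 -0.0287  0.148 ]
top 231 171 [ 0.672  -0.0317  0.1546]
top 232 171 [ 0.6723 -0.0338  0.153 ]
top 233 171 [ 0.6722 -0.0361  0.1536]
top 234 171 [ 0.6733 -0.0379  0.1487]
top 231 172 [ 0.6703 -0.0314  0.1517]
top 232 172 [ 0.6695 -0.0341  0.1554]
top 233 172 [ 0.6695 -0.0363  0.1553]
top 234 172 [ 0.6699 -0.0384  0.1533]
top 231 173 [ 0.6675 -0.0317  0.154 ]
top 232 173 [ 
[... 4099 characters left out ...]
752 -0.0362  0.1467]
scene 331 221 [ 0.6782 -0.0359  0.1484]
scene 332 221 [ 0.6791 -0.033   0.1471]
scene 333 221 [ 0.68   -0.03    0.1459]
scene 334 221 [ 0.6821 -0.0286  0.1464]
scene 331 222 [ 0.6772 -0.0342  0.1433]
scene 332 222 [ 0.6793 -0.0327  0.1437]
scene 333 222 [ 0.6825 -0.0328  0.1458]
scene 334 222 [ 0.6823 -0.0283  0.1428]
scene 335 222 [ 0.6833 -0.0255  0.1416]
scene 332 223 [ 0.6813 -0.035   0.1429]
scene 333 223 [ 0.6842 -0.0347  0.1446]
scene 334 223 [ 0.684  -0.0302  0.1417]
scene 335 223 [ 0.6822 -0.0237  0.1363]
scene 332 224 [ 0.6814 -0.0347  0.1394]
scene 333 224 [ 0.6838 -0.0337  0.1403]
scene 334 224 [ 0.6848 -0.0309  0.1392]
scene 334 225 [ 0.6847 -0.0303  0.1353]
```

```bash
cat >> h.py <<'E'
YAW=np.radians(19.93); O=np.array([0.534,-0.0007,0.0])
Rc=R.from_euler('z',YAW).as_matrix()
def c2w(p): return np.asarray(p)/1000@Rc.T+O
def w2c(p): return (np.asarray(p)-O)@Rc*1000
def tool():
    s=readout.get_state(); q=s["ee_rot"]; return s,R.from_quat([q[1],q[2],q[3],q[0]])
def goto(pw,Rt=None):
    """shift (units 120mm) and turn (units pi) from current measured pose"""
    s,r=tool(); d=r.as_matrix().T@(np.asarray(pw)-s["eef_pos"])
    rv=(r.inv()*Rt).as_rotvec() if Rt is not None else np.zeros(3)
    print("tcp",s["eef_pos"].round(4),"t",round(s["time_s"],2),"shift",(d/0.12).round(3),"turn",(rv/np.pi).round(3),"mm",(d*1000).round(1)); return d
E
python3 - <<'E'
from h import *
s,r=tool(); print(r.as_matrix().round(3)); 
c=load("wrist0.npz"); print("cam in tool",r.as_matrix().T@(c["position"]-s["eef_pos"]))
# console-frame stats
for n in("top","scene"):
    c=load(f"{n}0.npz"); W=w2c(cloud(c)); hsv=cv2.cvtColor(c["pixels"],cv2.COLOR_BGR2HSV)
    near=(abs(W[...,0])<170)&(W[...,1]>-120)&(W[...,1]<200)
    # depth out of face
    up=W[...,1]*.766+(W[...,2]-150)*.643; nn=-W[...,1]*.643+(W[...,2]-150)*.766
    red=((hsv[...,0]<5)|(hsv[...,0]>172))&(hsv[...,1]>150)&(hsv[...,2]>70)&near
    print(n,"red pts",[np.percentile(x[red],[3,25,50,75,97]).round(1) for x in (W[...,0],up,nn)])
    org=(hsv[...,0]>4)&(hsv[...,0]<21)&(hsv[...,1]>150)&near&(abs(W[...,0])<30)
    print(n,"org",org.sum(),[np.percentile(x[org],[3,25,50,75,97]).round(1) for x in (W[...,0],W[...,1],W[...,2],up,nn)])
    for nm,x0,x1,u0,u1 in [("cover",-125,-70,0,50),("grey",60,130,-20,50),("hopperz",-60,40,60,400)]:
        m=(W[...,0]>x0)&(W[...,0]<x1)&(up>u0)&(up<u1)
        print(n,nm,np.percentile(nn[m],[10,50,90]).round(1))
    m=near&(W[...,2]>380); print(n,"hop",[np.nanpercentile(W[...,i][m],[2,50,98]).round(0) for i in range(3)])
    m=near&(W[...,2]>330)&(W[...,2]<360); print(n,"headtop",[np.nanpercentile(W[...,i][m],[2,50,98]).round(0) for i in range(3)])
    m=(W[...,0]>75)&(W[...,0]<150)&(W[...,1]>-125)&(W[...,1]<-55)&(W[...,2]>85)&(W[...,2]<115); print(n,"lock",[np.nanpercentile(W[...,i][m],[2,50,98]).round(0) for i in range(3)])
E
```

```text
[[-0.     0.23   0.973]
 [-0.002  0.973 -0.23 ]
 [-1.    -0.002  0.   ]]
cam in tool [-0.14191972 -0.00014965 -0.07932306]
top red pts [array([-99.6, -97.2, -94.7, -92. , -89.7]), array([-59.9, -45.1, -28.7, -16.7, -14.3]), array([ 9.4, 29.6, 34.9, 36.3, 37.6])]
top org 123 [array([-24.3,  -6.7,   0.4,   7.9,  25.6]), array([-41.2, -13.9,  -7.7,  65.6, 150.3]), array([ 60.1, 124.5, 132.6, 420.6, 423. ]), array([-64.8, -27. , -17.2, 225.4, 289.7]), array([-62.7, -10.2,  -7.3, 122.4, 165.1])]
top cover [3.1 4.6 6.2]
top grey [-4.5 -2.9 -1.3]
top hopperz [-450.5  118.3  153.9]
top hop [array([-63., -16.,  33.]), array([ 65., 108., 157.]), array([389., 422., 424.])]
top headtop [array([-69., -20.,  37.]), array([-16.,  30., 133.]), array([336., 344., 353.])]
top lock [array([ 81., 103., 137.]), array([-92., -82., -65.]), array([ 89.,  95., 100.])]
scene red pts [array([-95.7, -93.9, -91.8, -89.3, -87. ]), array([-59.4, -50.5, -39.2, -28.9, -18.8]), array([30. , 32.5, 33.7, 35.2, 38. ])]
scene org 39 [array([-5.3, -1.2,  3.5,  7. , 12.1]), array([-15.1, -13.2,  -9.5,  -7.4,  -2.4]), array([121.3, 126.5, 129.3, 132.8, 135.8]), array([-28.7, -25. , -20.4, -16.9, -13. ]), array([-13.1, -10.9,  -9.4,  -8.1,  -5.3])]
scene cover [1.  3.2 6.2]
scene grey [-6.7 -4.  -1.5]
scene hopperz [-436.2  119.   153. ]
scene hop [array([-60.,  -4.,  37.]), array([ 65.,  79., 157.]), array([381., 419., 424.])]
scene headtop [array([-61.,   1.,  43.]), array([-17.,  33., 141.]), array([331., 344., 358.])]
scene lock [array([ 85., 116., 142.]), array([-92., -82., -65.]), array([ 85.,  95., 112.])]
```

Call:
{"name": "arm_command", "arguments": {"rows": [{"dx": -1, "gripper": 1}, {"dx": -1, "gripper": 1}, {"dx": -1, "gripper": 1}, {"dx": -1, "dz": 0.3, "gripper": 1}], "grip_force": 60}}

```text
validation failed for argument at $.ro...
```

Call:
{"name": "arm_command", "arguments": {"rows": [{"dx": -1, "dy": -0.5, "dz": 0.5, "gripper": 1}, {"dx": -1, "dy": -0.5, "dz": 0.5, "gripper": 1}, {"dx": -1, "dy": -0.5, "dz": 0.5, "gripper": 1}, {"dx": -1, "dy": -0.5, "dz": 0.5, "gripper": 1}, {"dx": -1, "dy": -0.5, "dz": 0.5, "gripper": 1}]}}

```text
validation failed for argument at $.ro...
```

Call:
{"name": "arm_command", "arguments": {"rows": [{"dx": -0.6, "dy": -1, "dz": 0.8, "gripper": 1}, {"dx": -0.6, "dy": -1, "dz": 0.8, "gripper": 1}, {"dx": -0.6, "dy": -1, "dz": 0.8, "gripper": 1}, {"dx": -0.6, "dy": -1, "dz": 0.8, "gripper": 1}, {"dx": -0.6, "dy": -1, "dz": 0.8, "gripper": 1}]}}

```text
validation failed for argument at $.ro...
```

Call:
{"name": "arm_command", "arguments": {"rows": [{"dx": -1.0, "dy": 0.0, "dz": 0.0, "rx": 0.0, "ry": 0.0, "rz": 0.0, "gripper": 1.0}, {"dx": -1.0, "dy": 0.0, "dz": 0.0, "rx": 0.0, "ry": 0.0, "rz": 0.0, "gripper": 1.0}, {"dx": -1.0, "dy": 0.0, "dz": 0.0, "rx": 0.0, "ry": 0.0, "rz": 0.0, "gripper": 1.0}, {"dx": -1.0, "dy": 0.0, "dz": 0.3, "rx": 0.0, "ry": 0.0, "rz": 0.0, "gripper": 1.0}], "grip_force": 60}}

```text
time_s: 0.48
eef_pos: [0.1747, 0.6305, 0.3606]
ee_rot: [0.7, 0.083, 0.706, -0.07]
contact_force: [-0.5, 0.8, 0.7]
opening: 0.455
```

Call:
{"name": "arm_command", "arguments": {"rows": [{"dx": -1.0, "dy": -0.5, "dz": 0.5, "rx": 0.0, "ry": 0.0, "rz": 0.0, "gripper": 1.0}, {"dx": -1.0, "dy": -0.5, "dz": 0.5, "rx": 0.0, "ry": 0.0, "rz": 0.0, "gripper": 1.0}, {"dx": -1.0, "dy": -0.5, "dz": 0.5, "rx": 0.0, "ry": 0.0, "rz": 0.0, "gripper": 1.0}, {"dx": -1.0, "dy": -0.5, "dz": 0.5, "rx": 0.0, "ry": 0.0, "rz": 0.0, "gripper": 1.0}]}}

```text
time_s: 0.82
eef_pos: [0.2318, 0.5502, 0.4761]
ee_rot: [0.703, 0.085, 0.701, -0.081]
contact_force: [0.5, -0.4, 1.0]
opening: 0.002
```

Call:
{"name": "arm_command", "arguments": {"rows": [{"dx": -0.6, "dy": -1.0, "dz": 0.8, "rx": 0.0, "ry": 0.0, "rz": 0.0, "gripper": 1.0}, {"dx": -0.6, "dy": -1.0, "dz": 0.8, "rx": 0.0, "ry": 0.0, "rz": 0.0, "gripper": 1.0}, {"dx": -0.6, "dy": -1.0, "dz": 0.8, "rx": 0.0, "ry": 0.0, "rz": 0.0, "gripper": 1.0}, {"dx": -0.6, "dy": -1.0, "dz": 0.8, "rx": 0.0, "ry": 0.0, "rz": 0.0, "gripper": 1.0}, {"dx": -0.6, "dy": -1.0, "dz": 0.8, "rx": 0.0, "ry": 0.0, "rz": 0.0, "gripper": 1.0}]}}

```text
time_s: 1.23
eef_pos: [0.3001, 0.4068, 0.5485]
ee_rot: [0.705, 0.088, 0.699, -0.085]
contact_force: [1.0, -0.3, 0.4]
opening: -0.003
```

Call:
{"name": "arm_command", "arguments": {"rows": [{"dx": 0.0, "dy": -1.0, "dz": 0.6, "rx": 0.0, "ry": 0.0, "rz": 0.0, "gripper": 1.0}, {"dx": 0.0, "dy": -1.0, "dz": 0.6, "rx": 0.0, "ry": 0.0, "rz": 0.0, "gripper": 1.0}, {"dx": 0.0, "dy": -1.0, "dz": 0.6, "rx": 0.0, "ry": 0.0, "rz": 0.0, "gripper": 1.0}, {"dx": 0.0, "dy": -1.0, "dz": 0.6, "rx": 0.0, "ry": 0.0, "rz": 0.0, "gripper": 1.0}]}}

```text
time_s: 1.57
eef_pos: [0.3396, 0.2736, 0.5442]
ee_rot: [0.703, 0.085, 0.701, -0.086]
contact_force: [-0.4, -0.9, 0.4]
opening: -0.004
```

Call:
{"name": "arm_command", "arguments": {"rows": [{"dx": 0.0, "dy": -1.0, "dz": 0.6, "rx": 0.0, "ry": 0.0, "rz": 0.0, "gripper": 1.0}, {"dx": 0.0, "dy": -1.0, "dz": 0.6, "rx": 0.0, "ry": 0.0, "rz": 0.0, "gripper": 1.0}, {"dx": 0.0, "dy": -1.0, "dz": 0.6, "rx": 0.0, "ry": 0.0, "rz": 0.0, "gripper": 1.0}, {"dx": 0.0, "dy": -1.0, "dz": 0.6, "rx": 0.0, "ry": 0.0, "rz": 0.0, "gripper": 1.0}]}}

```text
time_s: 1.9
eef_pos: [0.3812, 0.1399, 0.5438]
ee_rot: [0.703, 0.085, 0.701, -0.086]
contact_force: [-0.4, -0.9, 0.6]
opening: 0.002
```

Call:
{"name": "arm_command", "arguments": {"rows": [{"dx": 0.0, "dy": -1.0, "dz": 0.7, "rx": 0.0, "ry": 0.0, "rz": 0.0, "gripper": 1.0}, {"dx": 0.0, "dy": -1.0, "dz": 0.7, "rx": 0.0, "ry": 0.0, "rz": 0.0, "gripper": 1.0}, {"dx": 0.0, "dy": -1.0, "dz": 0.7, "rx": 0.0, "ry": 0.0, "rz": 0.0, "gripper": 1.0}, {"dx": 0.0, "dy": -1.0, "dz": 0.7, "rx": 0.0, "ry": 0.0, "rz": 0.0, "gripper": 1.0}]}}

```text
time_s: 2.23
eef_pos: [0.4345, 0.0052, 0.5432]
ee_rot: [0.702, 0.084, 0.702, -0.085]
contact_force: [-0.2, -0.6, 0.1]
opening: 0.001
```

Call:
{"name": "arm_command", "arguments": {"rows": [{"dx": 0.0, "dy": -1.0, "dz": 0.8, "rx": 0.0, "ry": 0.0, "rz": 0.0, "gripper": 1.0}, {"dx": 0.0, "dy": -1.0, "dz": 0.8, "rx": 0.0, "ry": 0.0, "rz": 0.0, "gripper": 1.0}, {"dx": 0.0, "dy": -1.0, "dz": 0.8, "rx": 0.0, "ry": 0.0, "rz": 0.0, "gripper": 1.0}, {"dx": 0.0, "dy": -1.0, "dz": 0.8, "rx": 0.0, "ry": 0.0, "rz": 0.0, "gripper": 1.0}]}}

```text
time_s: 2.57
eef_pos: [0.5004, -0.1318, 0.5425]
ee_rot: [0.702, 0.082, 0.703, -0.084]
contact_force: [0.5, 0.7, -0.7]
opening: -0.001
```

Call:
{"name": "arm_command", "arguments": {"rows": [{"dx": 0.2, "dy": -0.8, "dz": 0.6, "rx": 0.0, "ry": 0.0, "rz": 0.0, "gripper": 1.0}, {"dx": 0.2, "dy": -0.8, "dz": 0.6, "rx": 0.0, "ry": 0.0, "rz": 0.0, "gripper": 1.0}, {"dx": 0.2, "dy": -0.8, "dz": 0.6, "rx": 0.0, "ry": 0.0, "rz": 0.0, "gripper": 1.0}, {"dx": 0.2, "dy": -0.8, "dz": 0.6, "rx": 0.0, "ry": 0.0, "rz": 0.0, "gripper": 1.0}]}}

```text
time_s: 2.9
eef_pos: [0.5477, -0.2456, 0.513]
ee_rot: [0.698, 0.085, 0.706, -0.087]
contact_force: [-1.1, 0.4, -1.8]
opening: 0.0
```

```bash
cat >> h.py <<'E'
def tilt(a):  # tool x inclined a deg from vertical toward console +y; tool z = console +x
    a=np.radians(a); x=np.array([0,np.sin(a),-np.cos(a)]); z=np.array([1.,0,0]); y=np.cross(z,x)
    return R.from_matrix(Rc@np.stack([x,y,z],1))
def fpt(x,up,n): # face coords mm -> world
    return c2w([x,up*.766-n*.643,150+up*.643+n*.766])
E
python3 - <<'E'
from h import *
print(readout.get_state()["joint_positions"].round(3))
goto(fpt(0,-21.8,150),tilt(40))
E
```

```text
[ 0.118  0.474  0.545  0.959 -0.235  1.772  1.894]
tcp [ 0.5477 -0.2456  0.513 ] t 2.9 shift [ 2.18   1.18  -0.056] turn [-0.182  0.062  0.216] mm [261.6 141.6  -6.7]
```

Call:
{"name": "arm_command", "arguments": {"rows": [{"dx": 0.3, "dy": 0.0, "dz": 0.0, "rx": -0.182, "ry": 0.062, "rz": 0.216, "gripper": 1.0}, {"dx": 0.6, "dy": 0.0, "dz": 0.0, "rx": -0.182, "ry": 0.062, "rz": 0.216, "gripper": 1.0}, {"dx": 1.0, "dy": 0.0, "dz": 0.0, "rx": -0.182, "ry": 0.062, "rz": 0.216, "gripper": 1.0}, {"dx": 1.0, "dy": 0.0, "dz": 0.0, "rx": -0.182, "ry": 0.062, "rz": 0.216, "gripper": 1.0}, {"dx": 1.0, "dy": 0.0, "dz": 0.0, "rx": -0.182, "ry": 0.062, "rz": 0.216, "gripper": 1.0}, {"dx": 1.0, "dy": 0.0, "dz": 0.0, "rx": -0.182, "ry": 0.062, "rz": 0.216, "gripper": 1.0}, {"dx": 1.0, "dy": 0.0, "dz": 0.0, "rx": -0.182, "ry": 0.062, "rz": 0.216, "gripper": 1.0}, {"dx": 1.0, "dy": 0.0, "dz": 0.0, "rx": -0.182, "ry": 0.062, "rz": 0.216, "gripper": 1.0}, {"dx": 1.0, "dy": 0.0, "dz": 0.0, "rx": -0.182, "ry": 0.062, "rz": 0.216, "gripper": 1.0}]}}

```text
time_s: 3.65
eef_pos: [0.5493, -0.233, 0.3843]
ee_rot: [0.607, 0.121, 0.709, 0.337]
contact_force: [1.3, 0.9, -1.0]
opening: 0.0
```

Run:
```python
from h import *
print(readout.get_state()["joint_positions"].round(3))
goto(fpt(0,-21.8,120),tilt(40)); goto(fpt(0,-21.8,40),tilt(40))
```

```text
[ 0.664  0.757 -0.277  0.917 -0.29   1.976  2.26 ]
tcp [ 0.5493 -0.233   0.3843] t 3.65 shift [1.682 0.045 0.575] turn [-0.009 -0.007  0.007] mm [201.8   5.5  69. ]
tcp [ 0.5493 -0.233   0.3843] t 3.65 shift [2.348 0.061 0.589] turn [-0.009 -0.007  0.007] mm [281.8   7.3  70.6]
```

Call:
{"name": "arm_command", "arguments": {"rows": [{"dx": 0.3, "dy": 0.0, "dz": 0.2, "rx": 0.0, "ry": 0.0, "rz": 0.0, "gripper": 1.0}, {"dx": 0.6, "dy": 0.0, "dz": 0.4, "rx": 0.0, "ry": 0.0, "rz": 0.0, "gripper": 1.0}, {"dx": 0.9, "dy": 0.0, "dz": 0.55, "rx": 0.0, "ry": 0.0, "rz": 0.0, "gripper": 1.0}, {"dx": 1.0, "dy": 0.0, "dz": 0.55, "rx": 0.0, "ry": 0.0, "rz": 0.0, "gripper": 1.0}, {"dx": 1.0, "dy": 0.0, "dz": 0.55, "rx": 0.0, "ry": 0.0, "rz": 0.0, "gripper": 1.0}]}}

```text
time_s: 4.07
eef_pos: [0.5825, -0.1375, 0.2875]
ee_rot: [0.605, 0.12, 0.71, 0.34]
contact_force: [0.4, 0.6, -0.5]
opening: 0.0
```

Run:
```python
from h import *
print(readout.get_state()["joint_positions"].round(3))
goto(fpt(0,-21.8,40),tilt(40))
c=capture("wrist"); cv2.imwrite("pics/w1.png",cv2.convertScaleAbs(c["pixels"],alpha=1.5)); np.savez("w1.npz",**c)
c=capture("scene"); cv2.imwrite("pics/s1.png",cv2.resize(c["pixels"][60:270,180:460],None,fx=2.8,fy=2.8));
```

```text
[ 0.551  0.772 -0.285  1.162 -0.312  1.681  2.237]
tcp [ 0.5825 -0.1375  0.2875] t 4.07 shift [1.321 0.034 0.043] turn [-0.008 -0.008  0.006] mm [158.5   4.1   5.2]
```

View pics/w1.png

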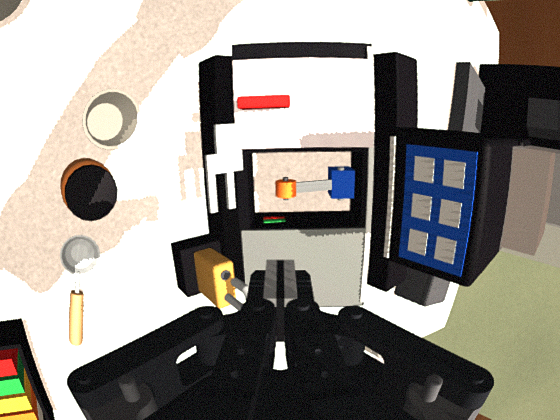

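View pics/s1.png

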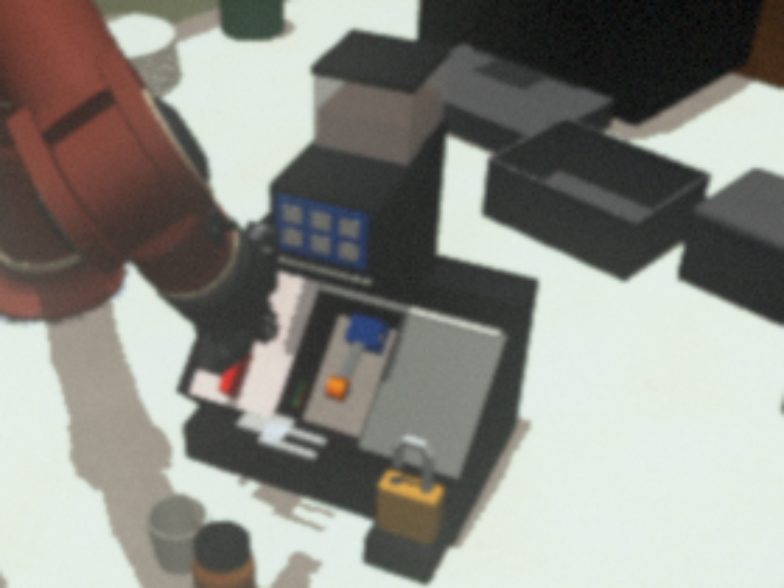

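```bash
cat >> h.py <<'E'
def wray(c,u,v):
    x=(u-c["cx"])/c["fx"]; y=(v-c["cy"])/c["fy"]; th=np.hypot(x,y); k=np.where(th<1e-9,1,np.sin(th)/np.maximum(th,1e-9))
    return np.stack([x*k,y*k,np.cos(th)],-1)
def wcloud(c):
    z=c["z_map"]; v,u=np.indices(z.shape); d=wray(c,u.astype(float),v.astype(float))
    P=d/d[...,2:]*z[...,None]; W=P@cam_R(c).T+c["position"]; W[z==0]=np.nan; return W
def face(W):
    C=w2c(W); return np.stack([C[...,0],C[...,1]*.766+(C[...,2]-150)*.643,-C[...,1]*.643+(C[...,2]-150)*.766],-1)
E
python3 - <<'E'
from h import *
c=load("w1.npz"); F=face(wcloud(c)); hsv=cv2.cvtColor(c["pixels"],cv2.COLOR_BGR2HSV)
def reg(name,lo,hi,a,b,x,y):
    m=np.zeros(hsv.shape[:2],np.uint8); m[a:b,x:y]=cv2.inRange(hsv,lo,hi)[a:b,x:y]; P=F[m>0]
    v,u=np.nonzero(m); print(name,len(P),"px",u.min(),u.max(),v.min(),v.max(),"x/up/n:",[np.nanpercentile(P[:,i],[2,50,98]).round(1) for i in range(3)])
reg("roller",(4,140,60),(22,255,255),170,205,265,305)
reg("fin",(0,140,50),(4,255,255),85,120,225,300)
for nm,a,b,x,y in [("cover",70,90,240,360),("grey",240,265,300,355),("headfront",150,250,405,470)]:
    P=F[a:b,x:y].reshape(-1,3); print(nm,np.nanmedian(P,0).round(1))
for u in (290,): 
    for v in range(140,156): print(v,F[v,300].round(1))
for v in range(214,236,2): print(v,F[v,320].round(1))
E
```

```text
roller 353 px 276 295 179 198 x/up/n: [array([-9.1, -1.4,  8.3]), array([-31.2, -20.2,  -9.9]), array([-21.3,  -9.2,  -6.3])]
fin 652 px 237 289 95 108 x/up/n: [array([-100.6,  -94.9,  -89.3]), array([-62.6, -39.1, -15.9]), array([32.4, 34.9, 36.3])]
cover [-119.4   -3.6    4.1]
grey [73.3 26.2 -3.6]
headfront [-22.7  89.4 132.2]
140 [-55.7  -4.3   4.4]
141 [-54.6  -4.2   3.5]
142 [-53.6  -4.3   4.4]
143 [-52.6  -4.3   4.8]
144 [-51.4  -4.3   3.8]
145 [-50.5  -4.4   5.4]
146 [-49.5  -4.4   5.4]
147 [-48.3  -4.4   4.4]
148 [-46.5  -4.   -4.4]
149 [-45.5  -4.1  -4.1]
150 [-44.2  -4.   -6.5]
151 [-43.2  -4.1  -5.2]
152 [-42.2  -4.1  -4.4]
153 [-34.5  -1.5 -69.5]
154 [-33.   -1.4 -71.9]
155 [-31.8  -1.5 -70.7]
214 [ 42.9  22.8 -57.1]
216 [ 42.1  21.7 -45.6]
218 [ 42.7  21.  -39.1]
220 [ 43.2  20.4 -32.7]
222 [ 43.2  19.6 -24.8]
224 [ 42.4  18.6 -14.8]
226 [42.5 17.9 -8. ]
228 [43.9 17.6 -4.8]
230 [45.8 17.5 -3.4]
232 [48.5 17.7 -4.4]
234 [50.3 17.5 -2.6]
```

Call:
{"name": "arm_command", "arguments": {"rows": [{"dx": 0.33, "dy": 0.02, "dz": 0.04, "rx": -0.008, "ry": -0.008, "rz": 0.006, "gripper": 1.0}, {"dx": 0.66, "dy": 0.02, "dz": 0.04, "rx": -0.008, "ry": -0.008, "rz": 0.006, "gripper": 1.0}, {"dx": 1.0, "dy": 0.02, "dz": 0.04, "rx": -0.008, "ry": -0.008, "rz": 0.006, "gripper": 1.0}, {"dx": 1.0, "dy": 0.02, "dz": 0.04, "rx": -0.008, "ry": -0.008, "rz": 0.006, "gripper": 1.0}, {"dx": 1.0, "dy": 0.02, "dz": 0.04, "rx": -0.008, "ry": -0.008, "rz": 0.006, "gripper": 1.0}]}}

```text
time_s: 4.58
eef_pos: [0.5594, -0.0694, 0.1978]
ee_rot: [0.615, 0.123, 0.696, 0.349]
contact_force: [0.8, -1.2, 1.3]
opening: 0.001
```

Run:
```python
from h import *
s,r=tool(); print(s["joint_positions"].round(3),s["contact_force"].round(2), "face",face(s["eef_pos"]).round(1))
goto(fpt(0,-23,10),tilt(40))
c=capture("wrist"); cv2.imwrite("pics/w2.png",cv2.convertScaleAbs(c["pixels"],alpha=1.5)); np.savez("w2.npz",**c)
```

```text
[ 0.523  0.771 -0.313  1.456 -0.351  1.366  2.309] [ 0.82 -1.23  1.28] face [  0.4 -25.3  83.7]
tcp [ 0.5594 -0.0694  0.1978] t 4.58 shift [ 0.614  0.023 -0.007] turn [-0.001  0.002  0.002] mm [73.7  2.8 -0.8]
```

View pics/w2.png

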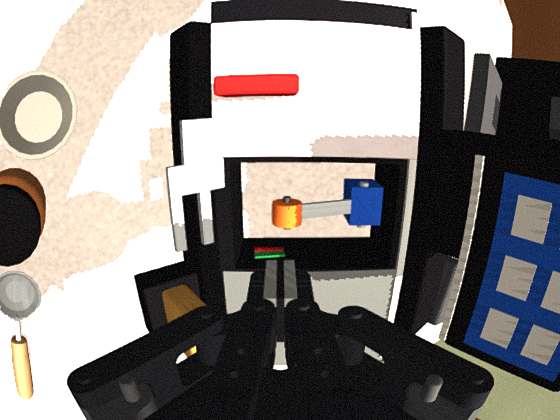

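Call:
{"name": "arm_command", "arguments": {"rows": [{"dx": 0.25, "dy": 0.02, "dz": 0.0, "rx": 0.0, "ry": 0.0, "rz": 0.0, "gripper": 1.0}, {"dx": 0.5, "dy": 0.02, "dz": 0.0, "rx": 0.0, "ry": 0.0, "rz": 0.0, "gripper": 1.0}, {"dx": 0.67, "dy": 0.02, "dz": 0.0, "rx": 0.0, "ry": 0.0, "rz": 0.0, "gripper": 1.0}, {"dx": 0.67, "dy": 0.02, "dz": 0.0, "rx": 0.0, "ry": 0.0, "rz": 0.0, "gripper": 1.0}, {"dx": 0.67, "dy": 0.02, "dz": 0.0, "rx": 0.0, "ry": 0.0, "rz": 0.0, "gripper": 1.0}, {"dx": 0.67, "dy": 0.02, "dz": 0.0, "rx": 0.0, "ry": 0.0, "rz": 0.0, "gripper": 1.0}]}}

```text
time_s: 5.13
eef_pos: [0.5456, -0.0219, 0.1392]
ee_rot: [0.619, 0.122, 0.694, 0.348]
contact_force: [0.3, -0.7, 0.3]
opening: -0.001
```

```bash
cat >> h.py <<'E'
def st():
    s,r=tool(); f=s["contact_force"]; fc=Rc.T@f; fn=-fc[1]*.643+fc[2]*.766
    print("t",round(s["time_s"],2),"face",face(s["eef_pos"]).round(1),"Fconsole",fc.round(2),"Fn",round(fn,2),"q",s["joint_positions"].round(2))
E
python3 - <<'E'
from h import *
st(); goto(fpt(0,-23,-19.5),tilt(40))
c=capture("wrist"); cv2.imwrite("pics/w3.png",cv2.convertScaleAbs(c["pixels"],alpha=1.5)); np.savez("w3.npz",**c)
c=capture("scene"); cv2.imwrite("pics/s3.png",cv2.resize(c["pixels"][130:270,220:420],None,fx=4,fy=4)); 
st()
E
```

```text
t 5.13 face [  3.7 -25.2   7. ] Fconsole [ 0.08 -0.79  0.26] Fn 0.71 q [ 0.48  0.8  -0.33  1.6  -0.38  1.17  2.33]
tcp [ 0.5456 -0.0219  0.1392] t 5.13 shift [ 0.22   0.021 -0.034] turn [-0.001  0.004  0.004] mm [26.5  2.6 -4. ]
t 5.23 face [  3.3 -24.9   6.5] Fconsole [0.85 0.58 0.17] Fn -0.24 q [ 0.48  0.8  -0.33  1.6  -0.38  1.17  2.33]
```

View pics/w3.png

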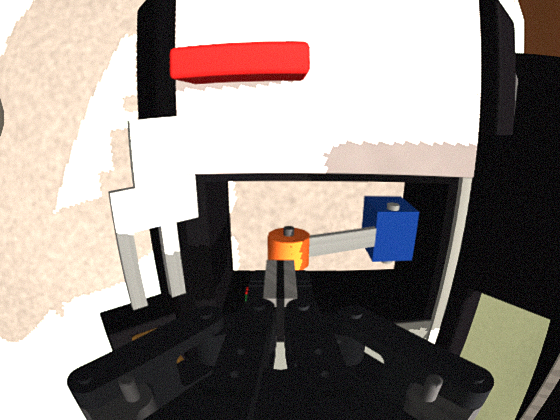

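View pics/s3.png

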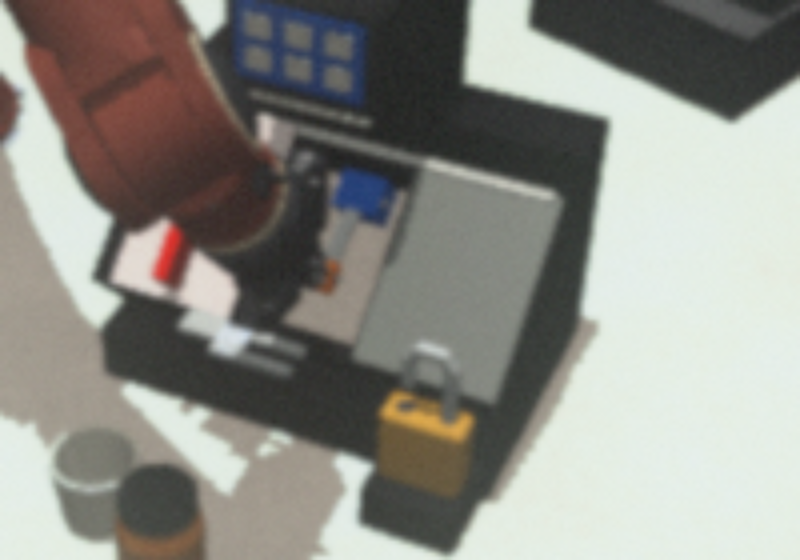

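Call:
{"name": "arm_command", "arguments": {"rows": [{"dx": 0.05, "dy": 0.02, "dz": -0.03, "rx": 0.0, "ry": 0.0, "rz": 0.0, "gripper": 1.0}, {"dx": 0.1, "dy": 0.02, "dz": -0.03, "rx": 0.0, "ry": 0.0, "rz": 0.0, "gripper": 1.0}, {"dx": 0.1, "dy": 0.02, "dz": -0.03, "rx": 0.0, "ry": 0.0, "rz": 0.0, "gripper": 1.0}, {"dx": 0.1, "dy": 0.02, "dz": -0.03, "rx": 0.0, "ry": 0.0, "rz": 0.0, "gripper": 1.0}, {"dx": 0.1, "dy": 0.02, "dz": -0.03, "rx": 0.0, "ry": 0.0, "rz": 0.0, "gripper": 1.0}]}}

```text
time_s: 5.65
eef_pos: [0.5363, -0.0115, 0.13]
ee_rot: [0.616, 0.123, 0.695, 0.349]
contact_force: [1.6, -0.9, 0.6]
opening: -0.0
```

Run:
```python
from h import *
st()
c=capture("wrist"); cv2.imwrite("pics/w4.png",cv2.resize(cv2.convertScaleAbs(c["pixels"][160:360,180:440],alpha=1.5),None,fx=3,fy=3)); np.savez("w4.npz",**c)
st()
```

```text
t 5.65 face [ -1.5 -21.3  -8.3] Fconsole [ 1.21 -1.43  0.63] Fn 1.4 q [ 0.47  0.8  -0.33  1.64 -0.38  1.14  2.34]
t 5.7 face [ -1.5 -21.4  -8.3] Fconsole [ 0.56 -0.46  2.17] Fn 1.96 q [ 0.47  0.8  -0.33  1.64 -0.38  1.14  2.34]
```

View pics/w4.png

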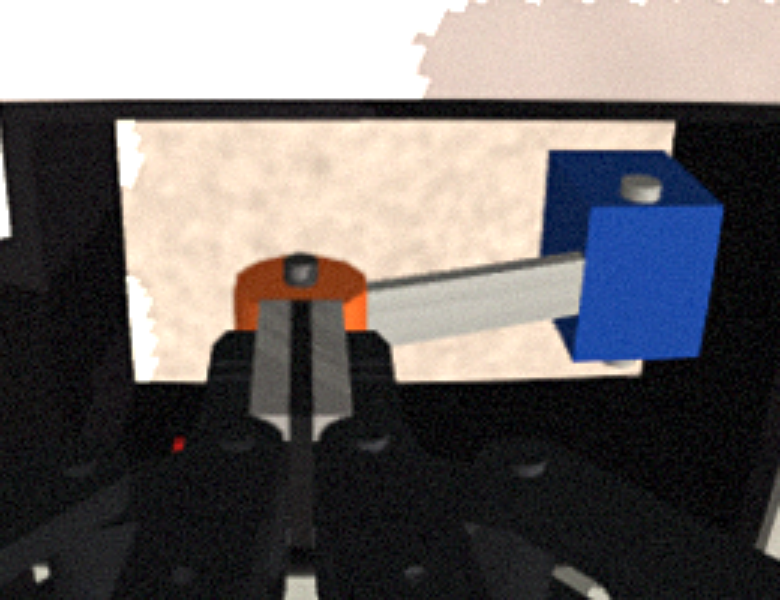

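Call:
{"name": "arm_command", "arguments": {"rows": [{"dx": 0.03, "dy": 0.0, "dz": 0.01, "rx": 0.0, "ry": 0.0, "rz": 0.0, "gripper": 1.0}, {"dx": 0.06, "dy": -0.01, "dz": 0.01, "rx": 0.0, "ry": 0.0, "rz": 0.0, "gripper": 1.0}, {"dx": 0.06, "dy": -0.01, "dz": 0.01, "rx": 0.0, "ry": 0.0, "rz": 0.0, "gripper": 1.0}, {"dx": 0.06, "dy": -0.01, "dz": 0.01, "rx": 0.0, "ry": 0.0, "rz": 0.0, "gripper": 1.0}]}}

```text
time_s: 6.03
eef_pos: [0.5359, -0.0079, 0.1234]
ee_rot: [0.616, 0.123, 0.695, 0.349]
contact_force: [-1.1, -3.4, 4.0]
opening: -0.001
```

Run:
```python
from h import *
st()
c=capture("wrist"); cv2.imwrite("pics/w5.png",cv2.resize(cv2.convertScaleAbs(c["pixels"][160:360,180:440],alpha=1.5),None,fx=3,fy=3)); np.savez("w5.npz",**c)
st()
```

```text
t 6.03 face [ -0.6 -22.8 -15.6] Fconsole [-2.17 -2.87  4.03] Fn 4.93 q [ 0.47  0.81 -0.33  1.65 -0.38  1.12  2.34]
t 6.08 face [ -0.6 -22.7 -15.5] Fconsole [-3.16 -3.16  3.87] Fn 5.0 q [ 0.47  0.81 -0.33  1.65 -0.38  1.12  2.34]
```

View pics/w5.png

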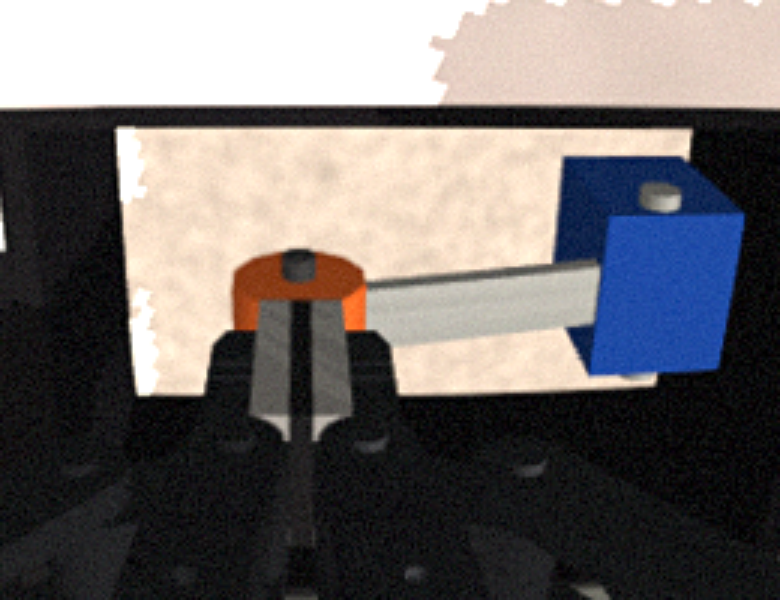

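Call:
{"name": "arm_command", "arguments": {"rows": [{"dx": 0.015, "dy": 0.0, "dz": 0.0, "rx": 0.0, "ry": 0.0, "rz": 0.0, "gripper": 1.0}, {"dx": 0.03, "dy": -0.01, "dz": 0.0, "rx": 0.0, "ry": 0.0, "rz": 0.0, "gripper": 1.0}, {"dx": 0.03, "dy": -0.01, "dz": 0.0, "rx": 0.0, "ry": 0.0, "rz": 0.0, "gripper": 1.0}, {"dx": 0.03, "dy": -0.01, "dz": 0.0, "rx": 0.0, "ry": 0.0, "rz": 0.0, "gripper": 1.0}, {"dx": 0.03, "dy": -0.01, "dz": 0.0, "rx": 0.0, "ry": 0.0, "rz": 0.0, "gripper": 1.0}]}}

```text
time_s: 6.5
eef_pos: [0.5356, -0.0066, 0.12]
ee_rot: [0.616, 0.123, 0.695, 0.349]
contact_force: [-2.1, -4.9, 5.2]
opening: -0.005
```

Run:
```python
from h import *
st()
c=capture("wrist"); cv2.imwrite("pics/w6.png",cv2.resize(cv2.convertScaleAbs(c["pixels"][160:360,180:440],alpha=1.5),None,fx=3,fy=3)); np.savez("w6.npz",**c)
st(); capture("scene"); st()
for n in ("w4","w5","w6"):
    c=load(n+".npz"); F=face(wcloud(c)); g=cv2.cvtColor(c["pixels"],cv2.COLOR_BGR2HSV)
    # lever plate: points along console up between -5 and 20, |x|<9, n -50..-10
    m=(abs(F[...,0])<7)&(F[...,1]>-3)&(F[...,1]<20)&(F[...,2]<-5)&(F[...,2]>-55)
    P=F[m]; k=np.polyfit(P[:,1],P[:,2],1); print(n,m.sum(),"lever angle out of face",-np.arctan(k[0]), "n at 10:",np.polyval(k,10))
```

```text
t 6.5 face [ -0.5 -24.  -19.1] Fconsole [-3.62 -3.95  5.18] Fn 6.51 q [ 0.47  0.81 -0.33  1.65 -0.38  1.11  2.34]
t 6.55 face [ -0.5 -23.9 -19.1] Fconsole [-3.26 -4.21  4.99] Fn 6.53 q [ 0.47  0.81 -0.33  1.65 -0.38  1.11  2.34]
t 6.6 face [ -0.5 -24.  -19.1] Fconsole [-3.84 -3.81  4.5 ] Fn 5.9 q [ 0.47  0.81 -0.33  1.65 -0.38  1.11  2.34]
w4 876 lever angle out of face 0.29347227932317466 n at 10: -28.571092937486327
w5 898 lever angle out of face 0.18486525076372334 n at 10: -32.64403877338953
w6 917 lever angle out of face 0.13617841411252132 n at 10: -34.49198205536786
```

View pics/w6.png

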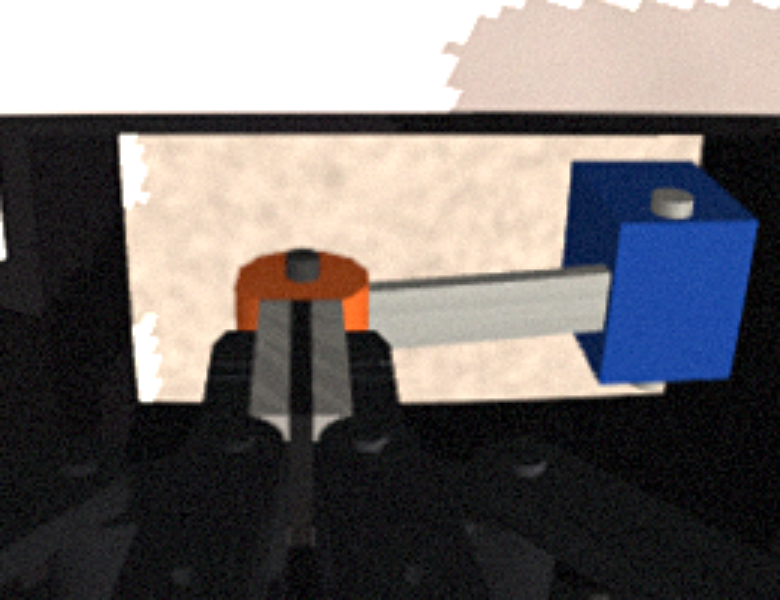

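Call:
{"name": "arm_command", "arguments": {"rows": [{"dx": 0.003, "dy": 0.0, "dz": 0.0, "rx": 0.0, "ry": 0.0, "rz": 0.0, "gripper": 1.0}, {"dx": 0.003, "dy": 0.0, "dz": 0.0, "rx": 0.0, "ry": 0.0, "rz": 0.0, "gripper": 1.0}, {"dx": 0.003, "dy": 0.0, "dz": 0.0, "rx": 0.0, "ry": 0.0, "rz": 0.0, "gripper": 1.0}, {"dx": 0.003, "dy": 0.0, "dz": 0.0, "rx": 0.0, "ry": 0.0, "rz": 0.0, "gripper": 1.0}, {"dx": 0.003, "dy": 0.0, "dz": 0.0, "rx": 0.0, "ry": 0.0, "rz": 0.0, "gripper": 1.0}, {"dx": 0.003, "dy": 0.0, "dz": 0.0, "rx": 0.0, "ry": 0.0, "rz": 0.0, "gripper": 1.0}]}}

```text
time_s: 7.1
eef_pos: [0.5356, -0.0064, 0.1197]
ee_rot: [0.616, 0.123, 0.695, 0.349]
contact_force: [-2.4, -4.2, 3.6]
opening: -0.005
```

Call:
{"name": "arm_command", "arguments": {"rows": [{"dx": -0.15, "dy": 0.0, "dz": 0.0, "rx": 0.0, "ry": 0.0, "rz": 0.0, "gripper": 1.0}, {"dx": -0.45, "dy": 0.0, "dz": 0.0, "rx": 0.0, "ry": 0.0, "rz": 0.0, "gripper": 1.0}, {"dx": -0.75, "dy": 0.0, "dz": 0.0, "rx": 0.0, "ry": 0.0, "rz": 0.0, "gripper": 1.0}, {"dx": -1.0, "dy": 0.0, "dz": 0.0, "rx": 0.0, "ry": 0.0, "rz": 0.0, "gripper": 1.0}, {"dx": -1.0, "dy": 0.0, "dz": 0.0, "rx": 0.0, "ry": 0.0, "rz": 0.0, "gripper": 1.0}]}}

```text
time_s: 7.52
eef_pos: [0.5652, -0.0817, 0.2157]
ee_rot: [0.621, 0.122, 0.692, 0.347]
contact_force: [0.9, -0.5, -1.4]
opening: -0.0
```

Run:
```python
from h import *
st()
c=capture("wrist"); cv2.imwrite("pics/w7.png",cv2.convertScaleAbs(c["pixels"],alpha=1.5)); np.savez("w7.npz",**c)
F=face(wcloud(c)); hsv=cv2.cvtColor(c["pixels"],cv2.COLOR_BGR2HSV)
m=(abs(F[...,0])<7)&(F[...,1]>-3)&(F[...,1]<20)&(F[...,2]<-5)&(F[...,2]>-55)
P=F[m]; k=np.polyfit(P[:,1],P[:,2],1); print(m.sum(),"lever angle",-np.arctan(k[0]), "n at 10:",np.polyval(k,10))
m=(F[...,0]<-70)&(F[...,2]>15)&(F[...,1]<10)&(F[...,1]>-80)&(F[...,2]<45)&(hsv[...,1]>140); P=F[m]; print("fin",m.sum(),[np.percentile(P[:,i],[2,50,98]).round(1) for i in range(3)])
goto(fpt(-130,-40,100),tilt(40))
```

```text
t 7.52 face [  1.7 -24.2 106.1] Fconsole [ 0.71 -0.77 -1.39] Fn -0.56 q [ 0.54  0.76 -0.31  1.42 -0.35  1.4   2.31]
362 lever angle 0.31729257663654753 n at 10: -27.293760882239997
fin 1417 [array([-100.9,  -94.9,  -89.2]), array([-62.6, -39. , -16.1]), array([31.1, 34.8, 36.3])]
tcp [ 0.5634 -0.0792  0.2137] t 7.57 shift [ 0.009 -0.141 -1.09 ] turn [-0.001  0.004  0.004] mm [   1.1  -17.  -130.8]
```

View pics/w7.png

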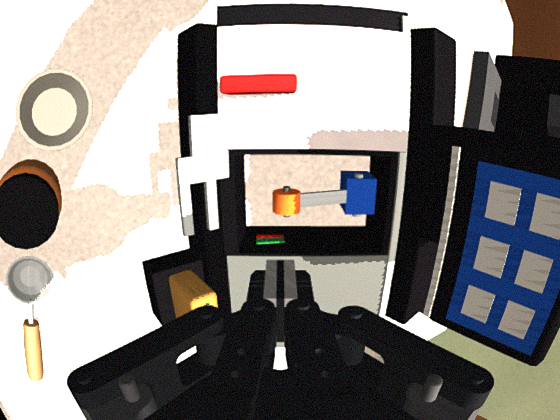

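Call:
{"name": "arm_command", "arguments": {"rows": [{"dx": 0.0, "dy": -0.14, "dz": -0.3, "rx": 0.0, "ry": 0.004, "rz": 0.004, "gripper": 1.0}, {"dx": 0.0, "dy": -0.14, "dz": -0.6, "rx": 0.0, "ry": 0.004, "rz": 0.004, "gripper": 1.0}, {"dx": 0.0, "dy": -0.14, "dz": -0.9, "rx": 0.0, "ry": 0.004, "rz": 0.004, "gripper": 1.0}, {"dx": 0.0, "dy": -0.14, "dz": -1.0, "rx": 0.0, "ry": 0.004, "rz": 0.004, "gripper": 1.0}, {"dx": 0.0, "dy": -0.14, "dz": -1.0, "rx": 0.0, "ry": 0.004, "rz": 0.004, "gripper": 1.0}, {"dx": 0.0, "dy": -0.14, "dz": -1.0, "rx": 0.0, "ry": 0.004, "rz": 0.004, "gripper": 1.0}]}}

```text
time_s: 8.07
eef_pos: [0.4524, -0.1288, 0.2008]
ee_rot: [0.609, 0.125, 0.698, 0.355]
contact_force: [-0.3, 0.7, 0.2]
opening: -0.001
```

Run:
```python
from h import *
st()
goto(fpt(-128,-40,50),tilt(40));goto(fpt(-128,-40,18),tilt(40))
```

```text
t 8.07 face [-120.4  -38.3   98.5] Fconsole [-0.08  0.76  0.15] Fn -0.37 q [ 0.69  0.68 -0.3   1.66 -0.31  1.35  2.47]
tcp [ 0.4524 -0.1288  0.2008] t 8.07 shift [ 0.404 -0.017 -0.061] turn [-0.001 -0.002 -0.002] mm [48.5 -2.1 -7.4]
tcp [ 0.4524 -0.1288  0.2008] t 8.07 shift [ 0.671 -0.019 -0.06 ] turn [-0.001 -0.002 -0.002] mm [80.5 -2.3 -7.2]
```

Call:
{"name": "arm_command", "arguments": {"rows": [{"dx": 0.0, "dy": -0.02, "dz": -0.06, "rx": 0.0, "ry": 0.0, "rz": 0.0, "gripper": 1.0}, {"dx": 0.2, "dy": -0.02, "dz": -0.06, "rx": 0.0, "ry": 0.0, "rz": 0.0, "gripper": 1.0}, {"dx": 0.4, "dy": -0.02, "dz": -0.06, "rx": 0.0, "ry": 0.0, "rz": 0.0, "gripper": 1.0}, {"dx": 0.4, "dy": -0.02, "dz": -0.06, "rx": 0.0, "ry": 0.0, "rz": 0.0, "gripper": 1.0}, {"dx": 0.4, "dy": -0.02, "dz": -0.06, "rx": 0.0, "ry": 0.0, "rz": 0.0, "gripper": 1.0}]}}

```text
time_s: 8.48
eef_pos: [0.4354, -0.1039, 0.1627]
ee_rot: [0.609, 0.125, 0.698, 0.356]
contact_force: [0.5, 0.3, 0.5]
opening: -0.002
```

Run:
```python
from h import *
st()
goto(fpt(-128,-40,18),tilt(40))
c=capture("wrist"); cv2.imwrite("pics/w8.png",cv2.convertScaleAbs(c["pixels"],alpha=1.5))
```

```text
t 8.48 face [-127.8  -40.4   50.5] Fconsole [0.56 0.08 0.47] Fn 0.31 q [ 0.68  0.7  -0.31  1.77 -0.32  1.22  2.5 ]
tcp [ 0.4354 -0.1039  0.1627] t 8.48 shift [0.271 0.002 0.001] turn [-0.    -0.002 -0.002] mm [32.5  0.2  0.1]
```

View pics/w8.png

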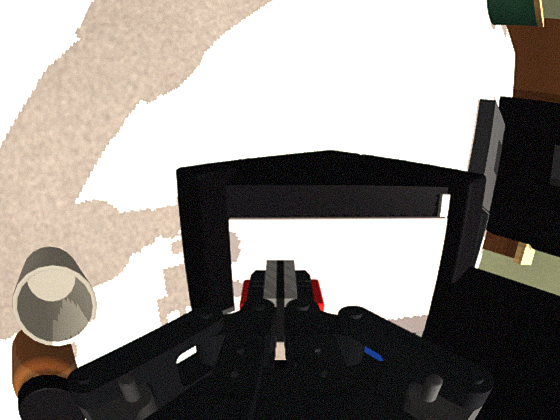

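Call:
{"name": "arm_command", "arguments": {"rows": [{"dx": 0.13, "dy": 0.0, "dz": 0.0, "rx": 0.0, "ry": 0.0, "rz": 0.0, "gripper": 1.0}, {"dx": 0.27, "dy": 0.0, "dz": 0.0, "rx": 0.0, "ry": 0.0, "rz": 0.0, "gripper": 1.0}, {"dx": 0.27, "dy": 0.0, "dz": 0.0, "rx": 0.0, "ry": 0.0, "rz": 0.0, "gripper": 1.0}, {"dx": 0.27, "dy": 0.0, "dz": 0.0, "rx": 0.0, "ry": 0.0, "rz": 0.0, "gripper": 1.0}]}}

```text
time_s: 8.87
eef_pos: [0.4288, -0.0863, 0.1387]
ee_rot: [0.61, 0.125, 0.698, 0.354]
contact_force: [0.4, 0.2, 0.3]
opening: 0.001
```

Call:
{"name": "arm_command", "arguments": {"rows": [{"dx": 0.0, "dy": 0.0, "dz": 0.15, "rx": 0.0, "ry": 0.0, "rz": 0.0, "gripper": 1.0}, {"dx": 0.0, "dy": 0.0, "dz": 0.25, "rx": 0.0, "ry": 0.0, "rz": 0.0, "gripper": 1.0}, {"dx": 0.0, "dy": 0.0, "dz": 0.3, "rx": 0.0, "ry": 0.0, "rz": 0.0, "gripper": 1.0}, {"dx": 0.0, "dy": 0.0, "dz": 0.3, "rx": 0.0, "ry": 0.0, "rz": 0.0, "gripper": 1.0}]}}

```text
time_s: 9.2
eef_pos: [0.4638, -0.0736, 0.1385]
ee_rot: [0.611, 0.124, 0.697, 0.354]
contact_force: [-0.7, -0.7, 0.6]
opening: -0.002
```

Run:
```python
from h import *
st()
goto(fpt(-22,-40,18),tilt(40))
c=capture("scene"); cv2.imwrite("pics/s9.png",cv2.resize(c["pixels"][130:270,220:420],None,fx=4,fy=4));
```

```text
t 9.2 face [-90.8 -41.5  19.9] Fconsole [-0.92 -0.4   0.58] Fn 0.7 q [ 0.61  0.75 -0.32  1.76 -0.34  1.16  2.46]
tcp [ 0.4638 -0.0736  0.1385] t 9.2 shift [0.014 0.013 0.574] turn [-0.    -0.001 -0.001] mm [ 1.7  1.6 68.8]
```

View pics/s9.png

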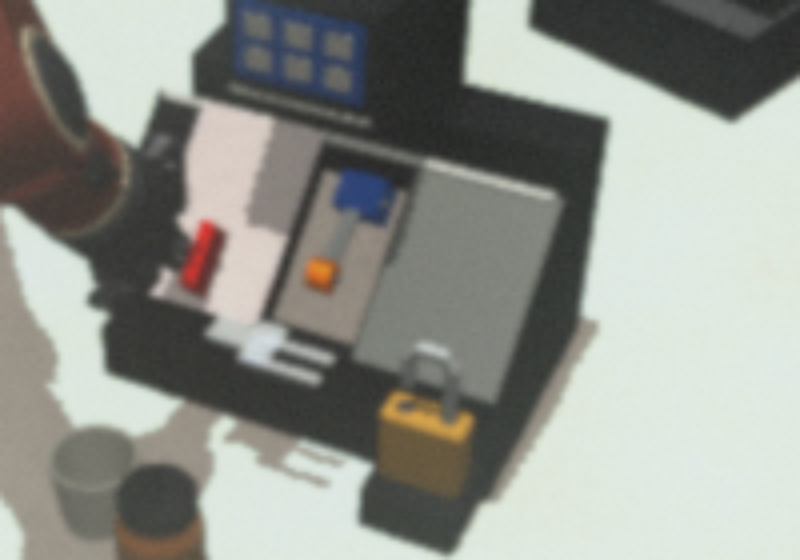

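Call:
{"name": "arm_command", "arguments": {"rows": [{"dx": 0.0, "dy": 0.01, "dz": 0.12, "rx": 0.0, "ry": 0.0, "rz": 0.0, "gripper": 1.0}, {"dx": 0.01, "dy": 0.01, "dz": 0.24, "rx": 0.0, "ry": 0.0, "rz": 0.0, "gripper": 1.0}, {"dx": 0.01, "dy": 0.01, "dz": 0.36, "rx": 0.0, "ry": 0.0, "rz": 0.0, "gripper": 1.0}, {"dx": 0.01, "dy": 0.01, "dz": 0.46, "rx": 0.0, "ry": 0.0, "rz": 0.0, "gripper": 1.0}, {"dx": 0.01, "dy": 0.01, "dz": 0.5, "rx": 0.0, "ry": 0.0, "rz": 0.0, "gripper": 1.0}, {"dx": 0.01, "dy": 0.01, "dz": 0.5, "rx": 0.0, "ry": 0.0, "rz": 0.0, "gripper": 1.0}]}}

```text
time_s: 9.75
eef_pos: [0.5181, -0.0511, 0.1376]
ee_rot: [0.61, 0.125, 0.698, 0.354]
contact_force: [-0.3, 0.7, 0.4]
opening: -0.003
```

Call:
{"name": "arm_command", "arguments": {"rows": [{"dx": 0.0, "dy": 0.0, "dz": 0.05, "rx": 0.0, "ry": 0.0, "rz": 0.0, "gripper": 1.0}, {"dx": 0.0, "dy": 0.0, "dz": 0.08, "rx": 0.0, "ry": 0.0, "rz": 0.0, "gripper": 1.0}, {"dx": 0.0, "dy": 0.0, "dz": 0.08, "rx": 0.0, "ry": 0.0, "rz": 0.0, "gripper": 1.0}]}}

```text
time_s: 10.0
eef_pos: [0.5267, -0.048, 0.1376]
ee_rot: [0.61, 0.125, 0.698, 0.354]
contact_force: [-0.6, -0.2, 0.3]
opening: 0.003
```

Run:
```python
from h import *
st()
c=capture("scene"); cv2.imwrite("pics/s10.png",cv2.resize(c["pixels"][130:270,220:420],None,fx=4,fy=4)); np.savez("s10.npz",**c)
```

```text
t 10.0 face [-23.  -40.1  17.5] Fconsole [-0.61  0.02  0.32] Fn 0.23 q [ 0.52  0.8  -0.32  1.61 -0.36  1.21  2.37]
```

View pics/s10.png

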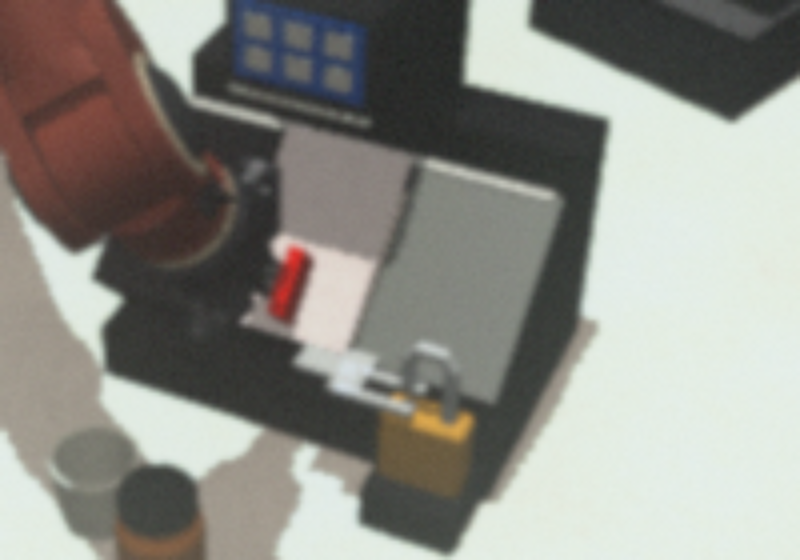

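Call:
{"name": "arm_command", "arguments": {"rows": [{"dx": 0.0, "dy": 0.0, "dz": 0.03, "rx": 0.0, "ry": 0.0, "rz": 0.0, "gripper": 1.0}, {"dx": 0.0, "dy": 0.0, "dz": 0.06, "rx": 0.0, "ry": 0.0, "rz": 0.0, "gripper": 1.0}, {"dx": 0.0, "dy": 0.0, "dz": 0.06, "rx": 0.0, "ry": 0.0, "rz": 0.0, "gripper": 1.0}]}}

```text
time_s: 10.3
eef_pos: [0.5328, -0.0456, 0.1375]
ee_rot: [0.609, 0.125, 0.699, 0.354]
contact_force: [-2.8, -2.1, 2.2]
opening: -0.003
```

Run:
```python
from h import *
st()
```

```text
t 10.3 face [-16.4 -40.1  17.4] Fconsole [-3.33 -1.03  2.2 ] Fn 2.34 q [ 0.52  0.81 -0.32  1.59 -0.36  1.21  2.36]
```

Call:
{"name": "arm_command", "arguments": {"rows": [{"dx": 0.0, "dy": 0.0, "dz": 0.02, "rx": 0.0, "ry": 0.0, "rz": 0.0, "gripper": 1.0}, {"dx": 0.0, "dy": 0.0, "dz": 0.03, "rx": 0.0, "ry": 0.0, "rz": 0.0, "gripper": 1.0}, {"dx": 0.0, "dy": 0.0, "dz": 0.03, "rx": 0.0, "ry": 0.0, "rz": 0.0, "gripper": 1.0}]}}

```text
time_s: 10.55
eef_pos: [0.5328, -0.0457, 0.1376]
ee_rot: [0.606, 0.125, 0.701, 0.355]
contact_force: [-10.1, -5.6, 6.4]
opening: -0.001
```

Run:
```python
from h import *
st()
c=capture("scene"); np.savez("s11.npz",**c); cv2.imwrite("pics/s11.png",cv2.resize(c["pixels"][130:270,220:420],None,fx=4,fy=4))
hsv=cv2.cvtColor(c["pixels"],cv2.COLOR_BGR2HSV); 
for n in("scene0","s10","s11"):
    c=load(n+".npz"); F=face(cloud(c)); hsv=cv2.cvtColor(c["pixels"],cv2.COLOR_BGR2HSV)
    m=(F[...,2]>25)&(F[...,2]<45)&(F[...,1]<-5)&(F[...,1]>-70)&(hsv[...,1]>150)&(hsv[...,0]<5); P=F[m]; print(n,m.sum(),np.percentile(P[:,0],[5,50,95]).round(1))
st()
```

```text
t 10.55 face [-16.4 -40.1  17.4] Fconsole [-11.34  -1.79   6.35] Fn 6.02 q [ 0.51  0.81 -0.32  1.59 -0.35  1.22  2.36]
scene0 46 [-95.6 -91.8 -87.4]
s10 75 [-7.8 -2.3  2.4]
s11 72 [-1.4  4.5  8.4]
t 10.6 face [-16.4 -40.1  17.4] Fconsole [-10.14  -1.99   6.72] Fn 6.43 q [ 0.51  0.81 -0.32  1.59 -0.35  1.22  2.36]
```

Call:
{"name": "arm_command", "arguments": {"rows": [{"dx": 0.0, "dy": 0.0, "dz": -0.1, "rx": 0.0, "ry": 0.0, "rz": 0.0, "gripper": 1.0}, {"dx": 0.0, "dy": 0.0, "dz": -0.15, "rx": 0.0, "ry": 0.0, "rz": 0.0, "gripper": 1.0}, {"dx": -0.2, "dy": 0.0, "dz": -0.15, "rx": 0.0, "ry": 0.0, "rz": 0.0, "gripper": 1.0}, {"dx": -0.5, "dy": 0.0, "dz": -0.15, "rx": 0.0, "ry": 0.0, "rz": 0.0, "gripper": 1.0}, {"dx": -0.8, "dy": 0.0, "dz": -0.15, "rx": 0.0, "ry": 0.0, "rz": 0.0, "gripper": 1.0}, {"dx": -1.0, "dy": 0.0, "dz": -0.1, "rx": 0.0, "ry": 0.0, "rz": 0.0, "gripper": 1.0}, {"dx": -1.0, "dy": 0.0, "dz": 0.0, "rx": 0.0, "ry": 0.0, "rz": 0.0, "gripper": 1.0}]}}

```text
time_s: 11.18
eef_pos: [0.5673, -0.1227, 0.2325]
ee_rot: [0.615, 0.124, 0.696, 0.35]
contact_force: [0.6, -0.3, 0.7]
opening: 0.002
```

Run:
```python
from h import *
st(); s,_=tool(); print("console",w2c(s["eef_pos"]).round(1))
goto(c2w([110,-120,230]),tilt(10)); goto(c2w([110,-78,200]),tilt(0))
c=capture("wrist"); cv2.imwrite("pics/w12.png",cv2.convertScaleAbs(c["pixels"],alpha=1.5)); np.savez("w12.npz",**c)
F=face(wcloud(c)); hsv=cv2.cvtColor(c["pixels"],cv2.COLOR_BGR2HSV)
m=(F[...,2]>20)&(F[...,2]<45)&(F[...,1]<-5)&(F[...,1]>-70)&(hsv[...,1]>150)&((hsv[...,0]<5)|(hsv[...,0]>174)); P=F[m]; print("fin",m.sum(),np.percentile(P[:,0],[2,50,98]).round(1))
```

```text
t 11.18 face [-10.3 -43.5 144.2] Fconsole [ 0.48 -0.47  0.67] Fn 0.81 q [ 0.57  0.78 -0.3   1.32 -0.33  1.51  2.32]
console [ -10.3 -126.   232.5]
tcp [ 0.5673 -0.1227  0.2325] t 11.18 shift [0.054 0.03  1.002] turn [-0.002  0.001 -0.165] mm [  6.4   3.6 120.2]
tcp [ 0.5673 -0.1227  0.2325] t 11.18 shift [0.47  0.14  0.999] turn [-0.002  0.001 -0.221] mm [ 56.4  16.7 119.9]
fin 1015 [-6.1 -2.9  4.3]
```

View pics/w12.png

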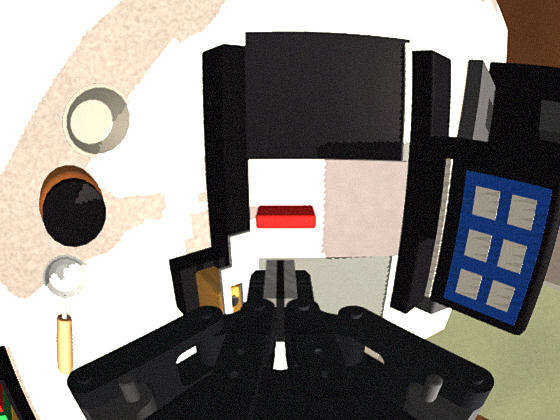

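Call:
{"name": "arm_command", "arguments": {"rows": [{"dx": 0.0, "dy": 0.0, "dz": 0.25, "rx": 0.0, "ry": 0.0, "rz": 0.0, "gripper": 1.0}, {"dx": 0.0, "dy": 0.0, "dz": 0.5, "rx": 0.0, "ry": 0.0, "rz": -0.03, "gripper": 1.0}, {"dx": 0.0, "dy": 0.0, "dz": 0.75, "rx": 0.0, "ry": 0.0, "rz": -0.06, "gripper": 1.0}, {"dx": 0.0, "dy": 0.0, "dz": 1.0, "rx": 0.0, "ry": 0.0, "rz": -0.1, "gripper": 1.0}, {"dx": 0.0, "dy": 0.0, "dz": 1.0, "rx": 0.0, "ry": 0.0, "rz": -0.14, "gripper": 1.0}, {"dx": 0.0, "dy": 0.0, "dz": 1.0, "rx": 0.0, "ry": 0.0, "rz": -0.18, "gripper": 1.0}, {"dx": 0.0, "dy": 0.0, "dz": 1.0, "rx": 0.0, "ry": 0.0, "rz": -0.22, "gripper": 1.0}, {"dx": 0.0, "dy": 0.0, "dz": 1.0, "rx": 0.0, "ry": 0.0, "rz": -0.22, "gripper": 1.0}]}}

```text
time_s: 11.9
eef_pos: [0.6762, -0.0648, 0.2293]
ee_rot: [0.694, -0.122, 0.697, 0.133]
contact_force: [0.2, 2.3, -0.2]
opening: 0.003
```

Run:
```python
from h import *
st(); s,_=tool(); print("console",w2c(s["eef_pos"]).round(1))
goto(c2w([110,-78,190]),tilt(0))
c=capture("wrist"); cv2.imwrite("pics/w13.png",cv2.convertScaleAbs(c["pixels"],alpha=1.5)); np.savez("w13.npz",**c)
C=w2c(wcloud(c))
m=(C[...,0]>80)&(C[...,0]<140)&(C[...,1]>-105)&(C[...,1]<-50)&(C[...,2]>148)&(C[...,2]<162); P=C[m]; print("shackle top",m.sum(),[np.percentile(P[:,i],[2,50,98]).round(1) for i in range(3)])
```

```text
t 11.9 face [111.9 -32.3 130.6] Fconsole [ 0.94  2.11 -0.19] Fn -1.5 q [ 0.11  0.67 -0.09  1.32  0.04  1.16  1.96]
console [ 111.9 -108.7  229.3]
tcp [ 0.6762 -0.0648  0.2293] t 11.9 shift [ 0.332  0.251 -0.011] turn [ 0.005 -0.001 -0.005] mm [39.8 30.1 -1.3]
shackle top 513 [array([ 95.4, 107.9, 123.3]), array([-81.9, -77.6, -72.5]), array([148.6, 154.1, 156.1])]
```

View pics/w13.png

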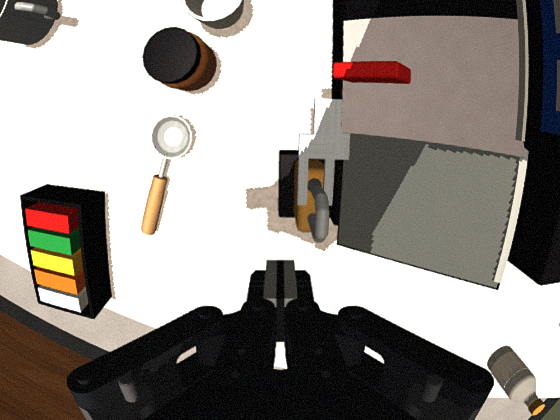

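Call:
{"name": "arm_command", "arguments": {"rows": [{"dx": 0.0, "dy": 0.13, "dz": -0.01, "rx": 0.005, "ry": 0.0, "rz": -0.005, "gripper": 1.0}, {"dx": 0.1, "dy": 0.25, "dz": -0.01, "rx": 0.005, "ry": 0.0, "rz": -0.005, "gripper": 1.0}, {"dx": 0.3, "dy": 0.25, "dz": -0.01, "rx": 0.005, "ry": 0.0, "rz": -0.005, "gripper": 1.0}, {"dx": 0.4, "dy": 0.25, "dz": -0.01, "rx": 0.005, "ry": 0.0, "rz": -0.005, "gripper": 1.0}, {"dx": 0.4, "dy": 0.25, "dz": -0.01, "rx": 0.005, "ry": 0.0, "rz": -0.005, "gripper": 1.0}, {"dx": 0.4, "dy": 0.25, "dz": -0.01, "rx": 0.005, "ry": 0.0, "rz": -0.005, "gripper": 1.0}]}}

```text
time_s: 12.45
eef_pos: [0.6643, -0.0493, 0.1792]
ee_rot: [0.695, -0.118, 0.7, 0.115]
contact_force: [-0.4, 0.0, 1.0]
opening: -0.0
```

Run:
```python
from h import *
st(); s,_=tool(); print("console",w2c(s["eef_pos"]).round(1))
goto(c2w([109.5,-77.5,145]),tilt(0))
```

```text
t 12.45 face [105.9 -50.3  80.3] Fconsole [-0.38  0.14  0.96] Fn 0.65 q [ 0.08  0.69 -0.07  1.43  0.06  1.03  1.9 ]
console [105.9 -90.1 179.2]
tcp [ 0.6643 -0.0493  0.1792] t 12.45 shift [0.285 0.106 0.03 ] turn [-0.005 -0.003  0.001] mm [34.1 12.8  3.6]
```

Call:
{"name": "arm_command", "arguments": {"rows": [{"dx": 0.0, "dy": 0.1, "dz": 0.03, "rx": -0.005, "ry": -0.003, "rz": 0.0, "gripper": 1.0}, {"dx": 0.1, "dy": 0.1, "dz": 0.03, "rx": -0.005, "ry": -0.003, "rz": 0.0, "gripper": 1.0}, {"dx": 0.1, "dy": 0.1, "dz": 0.03, "rx": -0.005, "ry": -0.003, "rz": 0.0, "gripper": 1.0}, {"dx": 0.1, "dy": 0.1, "dz": 0.03, "rx": -0.005, "ry": -0.003, "rz": 0.0, "gripper": 1.0}, {"dx": 0.1, "dy": 0.1, "dz": 0.03, "rx": -0.005, "ry": -0.003, "rz": 0.0, "gripper": 1.0}]}}

```text
time_s: 12.87
eef_pos: [0.6647, -0.0356, 0.1696]
ee_rot: [0.698, -0.124, 0.694, 0.122]
contact_force: [-0.9, 0.5, -0.7]
opening: 0.002
```

Run:
```python
from h import *
st(); s,_=tool(); print("console",w2c(s["eef_pos"]).round(1))
goto(c2w([109.5,-77.5,145]),tilt(0))
c=capture("wrist"); cv2.imwrite("pics/w14.png",cv2.resize(cv2.convertScaleAbs(c["pixels"][160:360,180:440],alpha=1.5),None,fx=3,fy=3))
```

```text
t 12.87 face [111.  -46.7  64.8] Fconsole [-0.63  0.81 -0.69] Fn -1.05 q [ 0.06  0.69 -0.07  1.45  0.06  0.99  1.89]
console [111.  -77.4 169.6]
tcp [ 0.6647 -0.0356  0.1696] t 12.87 shift [ 0.205  0.    -0.013] turn [0.    0.002 0.001] mm [24.6  0.  -1.6]
```

View pics/w14.png

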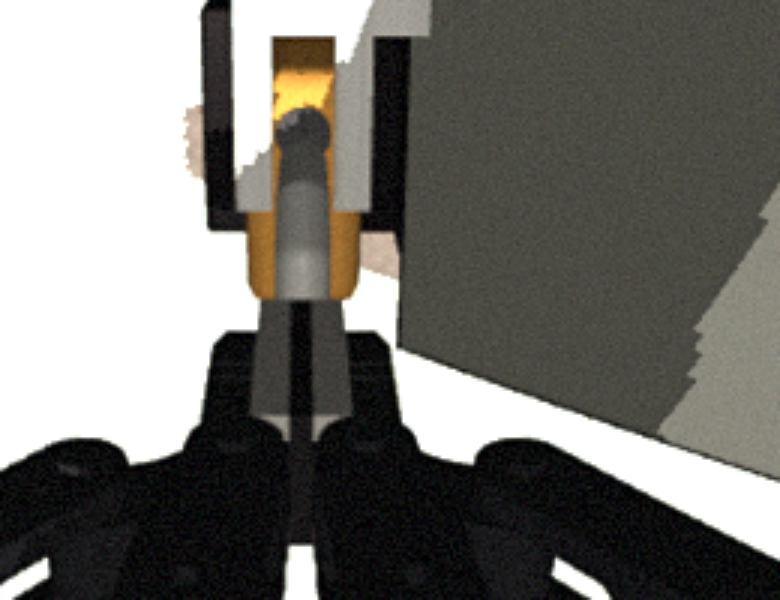

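Call:
{"name": "arm_command", "arguments": {"rows": [{"dx": 0.08, "dy": 0.0, "dz": -0.01, "rx": 0.0, "ry": 0.0, "rz": 0.0, "gripper": 1.0}, {"dx": 0.14, "dy": 0.0, "dz": -0.01, "rx": 0.0, "ry": 0.0, "rz": 0.0, "gripper": 1.0}, {"dx": 0.2, "dy": 0.0, "dz": -0.01, "rx": 0.0, "ry": 0.0, "rz": 0.0, "gripper": 1.0}, {"dx": 0.24, "dy": 0.0, "dz": -0.01, "rx": 0.0, "ry": 0.0, "rz": 0.0, "gripper": 1.0}, {"dx": 0.24, "dy": 0.0, "dz": -0.01, "rx": 0.0, "ry": 0.0, "rz": 0.0, "gripper": 1.0}]}}

```text
time_s: 13.33
eef_pos: [0.6618, -0.036, 0.1378]
ee_rot: [0.696, -0.124, 0.696, 0.122]
contact_force: [-1.4, 0.4, 0.0]
opening: -0.002
```

Run:
```python
from h import *
st(); s,_=tool(); print("console",w2c(s["eef_pos"]).round(1))
```

```text
t 13.33 face [108.1 -66.7  40. ] Fconsole [-1.22  0.86  0.03] Fn -0.53 q [ 0.06  0.73 -0.07  1.49  0.06  0.93  1.89]
console [108.1 -76.8 137.8]
```

Call:
{"name": "arm_command", "arguments": {"rows": [{"dx": 0.02, "dy": 0.0, "dz": 0.0, "rx": 0.0, "ry": 0.0, "rz": 0.0, "gripper": 1.0}, {"dx": 0.035, "dy": 0.0, "dz": 0.0, "rx": 0.0, "ry": 0.0, "rz": 0.0, "gripper": 1.0}, {"dx": 0.035, "dy": 0.0, "dz": 0.0, "rx": 0.0, "ry": 0.0, "rz": 0.0, "gripper": 1.0}]}}

```text
time_s: 13.58
eef_pos: [0.6628, -0.0359, 0.1361]
ee_rot: [0.697, -0.124, 0.695, 0.122]
contact_force: [-1.1, 0.7, 4.3]
opening: 0.002
```

Call:
{"name": "arm_command", "arguments": {"rows": [{"dx": -0.3, "dy": 0.0, "dz": 0.0, "rx": 0.0, "ry": 0.0, "rz": 0.0, "gripper": 1.0}, {"dx": -0.6, "dy": 0.0, "dz": 0.0, "rx": 0.0, "ry": 0.0, "rz": 0.0, "gripper": 1.0}, {"dx": -0.9, "dy": 0.0, "dz": 0.0, "rx": 0.0, "ry": 0.0, "rz": 0.0, "gripper": 1.0}, {"dx": -1.0, "dy": -0.3, "dz": 0.0, "rx": 0.0, "ry": 0.0, "rz": 0.0, "gripper": 1.0}, {"dx": -1.0, "dy": -0.5, "dz": 0.0, "rx": 0.0, "ry": 0.0, "rz": 0.0, "gripper": 1.0}, {"dx": -1.0, "dy": -0.5, "dz": 0.0, "rx": 0.0, "ry": 0.0, "rz": 0.0, "gripper": 1.0}]}}

```text
time_s: 14.08
eef_pos: [0.6842, -0.1007, 0.2569]
ee_rot: [0.699, -0.124, 0.695, 0.116]
contact_force: [-0.5, -1.6, -0.4]
opening: -0.002
```

Run:
```python
from h import *
st()
c=capture("wrist"); cv2.imwrite("pics/w15.png",cv2.convertScaleAbs(c["pixels"],alpha=1.5)); W=wcloud(c)
C=w2c(W); F=face(W); hsv=cv2.cvtColor(c["pixels"],cv2.COLOR_BGR2HSV)
m=(C[...,0]>90)&(C[...,0]<130)&(C[...,1]>-95)&(C[...,1]<-65)&(C[...,2]>105)&(C[...,2]<170); P=C[m]; print("shackle",m.sum(),[np.percentile(P[:,i],[50,90,99]).round(1) for i in range(3)])
m=(F[...,2]>20)&(F[...,2]<45)&(F[...,1]<-5)&(F[...,1]>-70)&(hsv[...,1]>150)&((hsv[...,0]<5)|(hsv[...,0]>174)); P=F[m]; print("fin",m.sum(),np.percentile(P[:,0],[2,50,98]).round(1))
t=capture("top"); cv2.imwrite("pics/t15.png",t["pixels"])
s=capture("scene"); cv2.imwrite("pics/s15.png",cv2.resize(s["pixels"][150:330,140:380],None,fx=3.3,fy=3.3))
t0=load("top0.npz"); d=cv2.absdiff(t["pixels"],t0["pixels"]).max(2); print("diff near objs",(d[130:310,285:440]>60).sum())
Ct=w2c(cloud(t)); m=(Ct[...,0]>90)&(Ct[...,0]<130)&(Ct[...,1]>-95)&(Ct[...,1]<-65)&(Ct[...,2]>105)&(Ct[...,2]<170); P=Ct[m]; print("top cam shackle",m.sum(),np.percentile(P[:,2],[50,90,99]) if m.sum() else "")
```

```text
t 14.08 face [107.1 -42.5 175.2] Fconsole [-1.02 -1.3  -0.42] Fn 0.52 q [ 0.14  0.66 -0.07  1.25  0.05  1.22  1.99]
shackle 758 [array([103.2, 121.5, 127.9]), array([-79.7, -73.4, -65.3]), array([126.3, 135.3, 136.4])]
fin 984 [-5.5  0.9  6.2]
diff near objs 46
top cam shackle 0
```

View pics/s15.png

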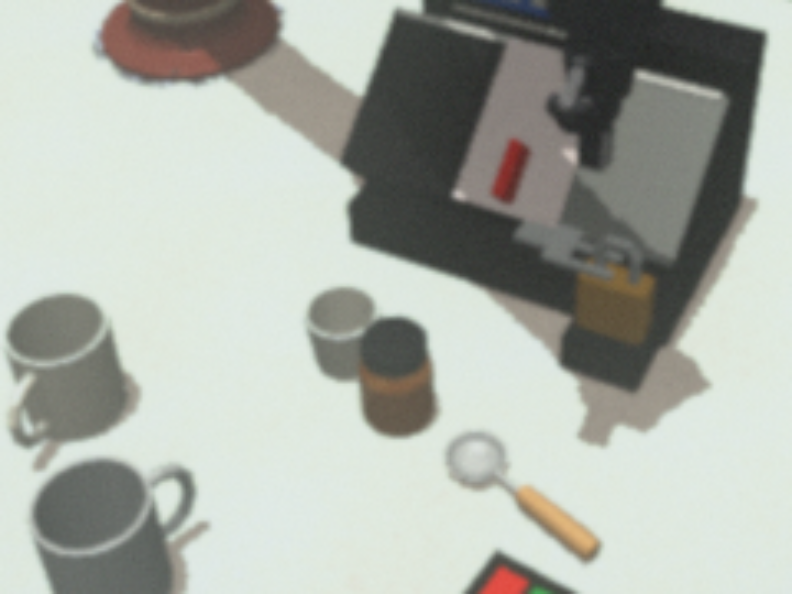

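View pics/t15.png

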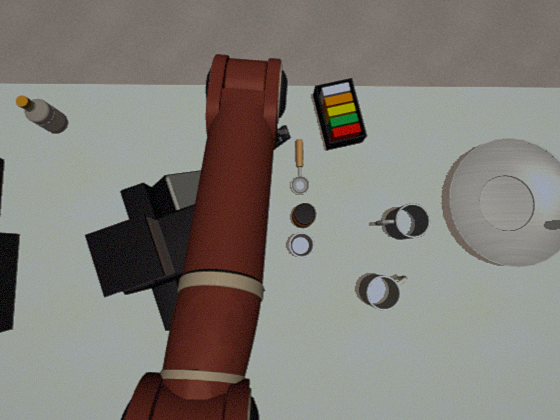

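View pics/w15.png

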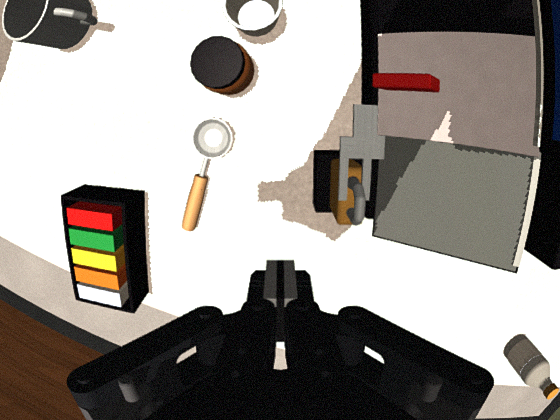

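Run:
```python
from h import *
print(order.job_done()); st()
```

```text
the job is handed in; nothing more can be done
None
the job is handed in; nothing more can be done
```

I finished the service in the required order and handed the job in at about 14.2 s of the 50 s allowed. The hand-in itself gives no verdict.

- **Switch:** I pressed the roller with the shut gripper, inclined 40 degrees, to about 0.18–0.19 rad, between the click at 0.15 and overtravel at 0.25. Depth image, finger position and the roughly 6.5 N force all agreed. I held it there for about 0.6 s or more and let it go. The lever then measured 0.317 rad out from the face against 0.32 at rest, so it had sprung back.
- **Cover:** I pushed the fin along to its stop, where the force rose to about 11 N with no further movement. In the last wrist image the fin runs from -5.5 to +6.2 mm around the closed position, so the cover is shut and its fork lies around the padlock.
- **Shackle:** I pressed it down and then a little further, with 4 N felt at the stop. After letting go, its top measured z = 136.4 mm against 136 when locked, so it stayed down.
- **Cup, jar, spoon, mug and jug:** The top images before and after show almost no change around them (46 changed pixels).
- **Robot clear:** The gripper was lifted clear of everything, with the wrist force near zero.

**Checks that failed or disagreed:**
- The final top-camera check of the shackle returned nothing, because the arm hid it from that view.
- The scene camera read about 3–4 mm higher in the console's x than the wrist camera, so I relied on the wrist camera and the contact forces.

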